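Strip a small stamping die for service

ROBOT

A 6-joint arm with a two-finger parallel gripper is mounted at the origin on the work surface. World frame = base frame: x ahead of the robot, y to its left, z up, the work surface at z = 0. Lengths are in m, angles in rad, forces in N, time in s.
With the tool pointing down it reaches from about 0.3 to 0.825 m from the base axis. Payload 5.4 kg.
Tool frame: the origin (TCP) lies midway between the tips of the shut fingers; the grasp point (between the pads) lies manip.hold_point_z behind it (manip.hold_point_z is the distance from the TCP to the grasp point, in m); z points along the fingers, y is the direction in which the jaws open and shut (so a half turn about z gives the same grasp; the last joint's range is limited). The gripper opens to 92 mm and grips with 3 to 60 N. Pads are 20 mm wide; open, the fingers measure 128 mm over their backs; the gripper's body (75 mm by 189 mm) begins 69 mm behind the grasp point.
Start: joints at [1.017, 0.158, 1.597, -0, 1.386, -0.21], TCP at [0.194, 0.541, 0.185] pointing down, gripper open.
Joint ranges: [-2.91, 2.91], [-0.94, 2.29], [0.18, 2.7], [-1.29, 4.43], [0.17, 2.64], [-3, 3]. Speed limits (rad/s): [2.57, 2.57, 3.14, 3.14, 3.14, 3.14].

INTERFACE

Orientations are given as a unit quaternion [x, y, z, w].
In Python, from workcell import manip gives the robot as it stands.
- The arm moves only by the tool apply_moves, never from a script. Its argument "increments" is a list of rows, each an object of numbers: "x", "y", "z": the shift along the world's x, y, z in units of 30 mm (1.0 is 30 mm); "spin": the turn about the world's z in units of 5 degrees (1.0 is 5 degrees). A call has 1 to 8 rows; each row is the pose to reach, as a shift and turn from the pose commanded when the call began; what a row does not reach only later rows make up. A row lasts 1/12 s, in which the tool goes at most 41.7 mm and 7.16 degrees, less where a joint would pass 70% of its speed; a pose out of reach is approached as far as the arm can. A call with a gripper value outside its range is refused whole. "gripper" is the finger opening in mm, from 0 to 91.9, set as the call begins (left out, the last holds). The fingers move at their own pace and stop on an object; "squeeze" is the grip in N (left out, the last holds). Time passes only in rows, so rows that repeat a pose let the fingers close. It gives the time, the measured TCP pose, the force and the opening at its end, in the units of the state.
- manip.read_state(): the state, without advancing time (a new reading comes with each control period).
- manip.capture(name): name is "side" or "top" or "wrist"; returns a dict with "img" (480x640x3 uint8, red, green, blue), "mtx" (3x3 intrinsics, pixels), "T" (4x4, takes a point from camera to world coordinates). Camera axes: x right, y down, z forward; pixel columns grow to the right and rows downward; lengths in m; the calibration is good to about 2 mm. A picture is of the moment at which its call begins. There is no depth.
- manip.finish_job(): hands the job in, once; it reports no verdict.
Trained networks look in the newest picture that a camera, given by its name, has taken for a name from the list of things; names that differ only in an ending like _2 or _b are one class to them, and where a whole thing is asked for, a point or a joint stands for the part that bears it (a point fixed in the world has none). Each returns a list of dicts, best first, with "score" (0 to 1); they miss things now and then, are a little off and sometimes report something else, mostly with a low value. They report only what shows in the picture. A call takes as long as a camera call. They do not tell look-alikes from the thing itself.
- manip.spot_in(camera, query): "position" ([x, y, z] in m, in world coordinates, good to about 4 mm: the middle of the surface that is visible of it).
- manip.tip_of(camera, query): "position" ([x, y, z] in m, in world coordinates, good to about 4 mm: a listed point, or the origin of a listed thing).
The state is a dict: "time": time; "qpos": joint angles; "qvel": joint speeds; "joint_torque": joint torques, N m; "ee_pos": TCP position; "tcp_rot": TCP orientation; "ft_force": force on the tool from outside, world axes, zero at the start; "ft_torque": the same for the moment, N m; "width": finger opening in m.
Only numpy, scipy, OpenCV 4.12 (cv2) and the standard library are available. Lean on these libraries where they do the work, as an engineer would, in place of code of your own. Each camera call takes 0.05 s, during which the arm holds its last target.

TASK

Take the little die on the blue shoe apart and set each of its four plates down gently (not dropped) at its station, flat, right way up, in the middle and with its long side along the long side of the place: the black backing plate on the granite flat, the silver punch plate across the two parallels with its punches hanging in the gap between them, the bronze stripper plate in the red wash tray, and the dark grey die plate on the striped magnetic chuck. Let go of everything, and leave the two blue ball cages standing where they are.

Things in the scene. Friction and masses are not known exactly. Their poses are not given: they have to be found in the camera images.
- backing_plate: Top plate of the stack: black steel, 76 x 56 x 10 mm thick, 0.33 kg. Origin: centre of its underside; x along its length, z up. Stack, from the top: backing, punch, stripper, die plate, lying loose and centred on one another, long sides parallel, all 56 mm wide (grip across that width, tips on one plate only); each shows 11 mm at both ends beyond the one above. Place: granite flat.
- punch_plate: Second from the top: bright silver steel, 98 x 56 x 14 mm thick, 0.6 kg. Three 8 mm punches (x = -12, 0, 12 mm, y = 0) stick out 9 mm BELOW its underside; in the stack they hang free in the stripper plate's window, so lift it straight up. Origin: centre of the plate's underside (not the punch tips); x along its length, z up. Place: parallels.
- stripper_plate: Third from the top: bronze-yellow plate, 120 x 56 x 12 mm thick, 0.54 kg, with a 44 (x) x 22 mm window through its middle. Origin: centre of its underside; x along its length, z up. Place: wash tray.
- die_plate: Bottom plate of the stack: dark grey steel, 142 x 56 x 14 mm thick, 0.8 kg. Origin: centre of its underside; x along its length, z up. It lies on the fixed blue die shoe (210 x 116 mm, top 22 mm above the bench, centred under the stack, same yaw); two fixed steel posts, 18 mm thick, stand on the shoe 88 mm either side of the centre along x, tops 80 mm above the bench. Place: magnetic chuck.
- granite_flat: Place for the backing plate: fixed block of dark speckled granite, 160 (x) x 110 (y) mm, its flat top 50 mm above the bench. Origin: on the bench under its centre; x along its length, z up.
- parallels: Place for the punch plate: two fixed bright steel bars on a pale wooden board 130 (x) x 100 x 8 mm. Each bar is 14 (x) x 80 (y) x 30 mm high, centred 36 mm either side of the middle along x (58 mm gap between them), tops 38 mm above the bench. The plate bridges both bars, its length along x, punches in the gap. Origin: on the bench under the centre; z up.
- wash_tray: Place for the stripper plate: fixed red plastic tray, 190 (x) x 150 (y) mm outside, walls 4 mm thick and 22 mm high, inner floor 4 mm above the bench. The plate lies on the floor in the middle, its length along x. Origin: on the bench under the centre; x along the 190 mm side, z up.
- magnet_chuck: Place for the die plate: fixed magnetic grinding chuck (switched off, does not pull), dark steel block 175 (x) x 100 (y) mm with fine brass and steel stripes across its flat top, 48 mm above the bench. Origin: on the bench under its centre; x along its length, z up.
- cage_a: Ball cage standing loose on the bench: bright blue cylinder studded with steel balls, 38 mm across, 62 mm high, pale cap. Not to be disturbed. Origin: centre of its underside, z up.
- cage_b: The other ball cage, just like cage_a (either may stand on either side). Not to be disturbed. Origin: centre of its underside, z up.
Mind the look-alikes: they are no part of the job. What is shaped like the backing_plate but orange is not meant.

How it is judged:
At the end, for the whole second after the job is handed in: Each plate at rest on its own place: centre within 12 mm of the place's middle, underside within 3 mm of its surface height, right way up, level within 0.06 rad, length along the place's x within 0.18 rad (either way). Both cages upright within 30 mm of their starts. Nothing held (horizontal distance between backing_plate and granite_flat below 0.012 m and z of backing_plate in the frame of granite_flat between 0.047 and 0.053 m and angle between each of backing_plate, punch_plate, stripper_plate, die_plate's own z axis and vertical below 0.06 rad and angle between the x axis of backing_plate and the x axis of granite_flat, either way round below 0.18 rad and linear speed of each of backing_plate, punch_plate, stripper_plate, die_plate below 0.02 m/s and horizontal distance between punch_plate and parallels below 0.012 m and z of punch_plate in the frame of parallels between 0.035 and 0.041 m and angle between the x axis of punch_plate and the x axis of parallels, either way round below 0.18 rad and horizontal distance between stripper_plate and wash_tray below 0.012 m and z of stripper_plate in the frame of wash_tray between 0.001 and 0.007 m and angle between the x axis of stripper_plate and the x axis of wash_tray, either way round below 0.18 rad and horizontal distance between die_plate and magnet_chuck below 0.012 m and z of die_plate in the frame of magnet_chuck between 0.045 and 0.051 m and angle between the x axis of die_plate and the x axis of magnet_chuck, either way round below 0.18 rad and distance of each of cage_a, cage_b from where it was at the start of the episode below 0.03 m and angle between each of cage_a, cage_b's own z axis and vertical below 0.1 rad); the robot touches nothing.
It fails at once if the backing plate is dropped or slammed onto its place (faster than 0.5 m/s within the last 10 mm) (horizontal distance between backing_plate and granite_flat below 0.06 m and z of backing_plate in the frame of granite_flat below 0.06 m and linear speed of backing_plate above 0.5 m/s).
It fails at once if the punch plate is dropped or slammed onto its place (faster than 0.5 m/s within the last 10 mm) (horizontal distance between punch_plate and parallels below 0.06 m and z of punch_plate in the frame of parallels below 0.048 m and linear speed of punch_plate above 0.5 m/s).
It fails at once if the stripper plate is dropped or slammed onto its place (faster than 0.5 m/s within the last 10 mm) (horizontal distance between stripper_plate and wash_tray below 0.06 m and z of stripper_plate in the frame of wash_tray below 0.014 m and linear speed of stripper_plate above 0.5 m/s).
It fails at once if the die plate is dropped or slammed onto its place (faster than 0.5 m/s within the last 10 mm) (horizontal distance between die_plate and magnet_chuck below 0.06 m and z of die_plate in the frame of magnet_chuck below 0.058 m and linear speed of die_plate above 0.5 m/s).
It fails at once if a ball cage is knocked over or shifted by more than 30 mm (angle between any of cage_a, cage_b's own z axis and vertical above 0.4 rad or distance of any of cage_a, cage_b from where it was at the start of the episode above 0.03 m).
It also fails if it takes over 120 s, if anything falls off the work surface, if the arm or the gripper's body presses on something with over 40 N, if the wrist force passes 120 N, or if a joint passes its speed limit or range.

## Working session

There is one attempt and no reset: what is moved stays moved. The work goes in short steps, Python scripts to look and compute and a tool call to move; the robot and the scene stay as the last step left them, time stands still between calls to the robot, and variables do not carry over. Pictures are saved under pics/ and viewed, and the job is handed in when it is done.

Besides the shell and the picture viewer there is one more tool, called after ">>>" by a JSON object that holds its "op" and its "data", one argument or row to a line. apply_moves: Moves the arm, as the interface text tells. Its arguments: {"type":"object","properties":{"increments":{"type":"array"},"gripper":{"type":"number"},"squeeze":{"type":"number"}},"required":["increments"]}

```bash
mkdir -p pics; ls
cat > h.py <<'E'
import sys; sys.path.insert(0,'.')
import numpy as np, cv2
from workcell import manip
def snap(cam,name):
    d=manip.capture(cam); cv2.imwrite(f'pics/{name}.png',cv2.cvtColor(d['img'],cv2.COLOR_RGB2BGR)); np.savez(f'pics/{name}.npz',**d); return d
def back(d,uv,z):
    K,T=d['mtx'],d['T']; r=T[:3,:3]@np.linalg.solve(K,[uv[0],uv[1],1.]); o=T[:3,3]; return o+r*(z-o[2])/r[2]
def proj(d,p):
    K,T=d['mtx'],d['T']; c=T[:3,:3].T@(np.asarray(p)-T[:3,3]); u=K@c; return u[:2]/u[2]
E
python3 - <<'E'
from h import *
s=manip.read_state();print(s['time'],s['ee_pos'],s['tcp_rot'],s['width'],manip.hold_point_z)
for c in['top','side','wrist']:
    d=snap(c,c+'0');print(c,d['T'].round(3).tolist(),d['mtx'].round(1).tolist())
    for q in['backing_plate','punch_plate','stripper_plate','die_plate','granite_flat','parallels','wash_tray','magnet_chuck','cage_a','cage_b']:
        for f in('tip_of',):
            print(q,[(np.round(r['position'],3).tolist(),round(r['score'],2)) for r in getattr(manip,f)(c,q)])
print(manip.read_state()['time'])
E
```

```text
pics
0.0 [0.1934419 0.540755  0.1842939] [ 1.71027277e-01  9.85265827e-01 -8.93225166e-04 -3.51971743e-04] 0.091969539489116 0.0187
top [[-0.029, -0.98, 0.199, 0.373], [-1.0, 0.03, 0.002, -0.01], [-0.008, -0.199, -0.98, 1.267], [0.0, 0.0, 0.0, 1.0]] [[619.9, 0.0, 314.0], [0.0, 619.9, 241.6], [0.0, 0.0, 1.0]]
backing_plate [([0.68, 0.016, 0.063], 0.94), ([0.676, -0.414, 0.002], 0.61), ([0.821, -0.006, 0.004], 0.55)]
punch_plate [([0.678, 0.018, 0.046], 0.59)]
stripper_plate [([0.676, 0.014, 0.036], 0.74), ([0.455, 0.131, 0.0], 0.46)]
die_plate [([0.671, 0.02, 0.022], 0.92)]
granite_flat [([0.489, -0.385, -0.0], 0.68), ([0.496, 0.393, -0.002], 0.46)]
parallels [([0.454, 0.129, 0.001], 0.67)]
wash_tray [([0.493, 0.393, -0.003], 0.81)]
magnet_chuck [([0.458, -0.128, -0.0], 0.56)]
cage_a [([0.655, -0.25, 0.003], 0.88), ([0.641, 0.235, 0.001], 0.84)]
cage_b [([0.655, -0.25, 0.003], 0.88), ([0.641, 0.235, 0.001], 0.84)]
side [[0.897, -0.311, 0.312, 0.301], [-0.441, -0.632, 0.637, -0.696], [-0.001, -0.71, -0.704, 0.809], [0.0, 0.0, 0.0, 1.0]] [[461.0, 0.0, 311.5], [0.0, 461.0, 237.8], [0.0, 
[... 222 characters left out ...]
16, 0.035], 0.65)]
die_plate [([0.676, 0.013, 0.024], 0.69)]
granite_flat [([0.487, -0.383, 0.0], 0.89)]
parallels [([0.45, 0.135, -0.002], 0.75)]
wash_tray [([0.49, 0.391, 0.0], 0.76)]
magnet_chuck [([0.461, -0.132, -0.001], 0.7)]
cage_a [([0.654, -0.249, 0.001], 0.95), ([0.646, 0.227, 0.002], 0.87)]
cage_b [([0.654, -0.249, 0.001], 0.95), ([0.646, 0.227, 0.002], 0.87)]
wrist [[0.337, 0.914, 0.227, 0.131], [0.941, -0.327, -0.08, 0.565], [0.001, 0.241, -0.971, 0.385], [0.0, 0.0, 0.0, 1.0]] [[391.4, 0.0, 319.9], [0.0, 391.4, 238.7], [0.0, 0.0, 1.0]]
backing_plate []
punch_plate []
stripper_plate []
die_plate []
granite_flat []
parallels []
wash_tray []
magnet_chuck []
cage_a []
cage_b []
1.65
```

View pics/top0.png

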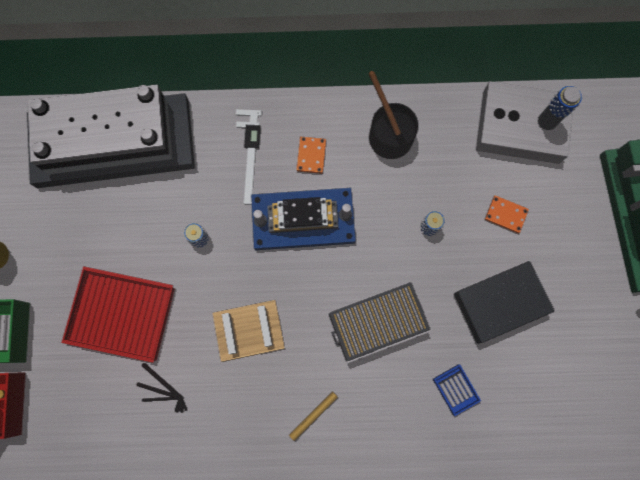

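View pics/side0.png

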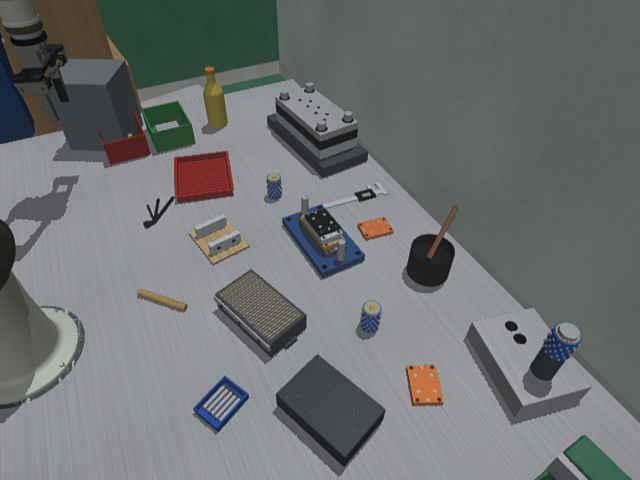

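Run:
```python
import cv2
a=cv2.imread('pics/top0.png')
cv2.imwrite('pics/crop1.png',cv2.resize(a[30:180,200:400],(800,600),interpolation=cv2.INTER_CUBIC))
```

```text
(no output)
```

View pics/crop1.png

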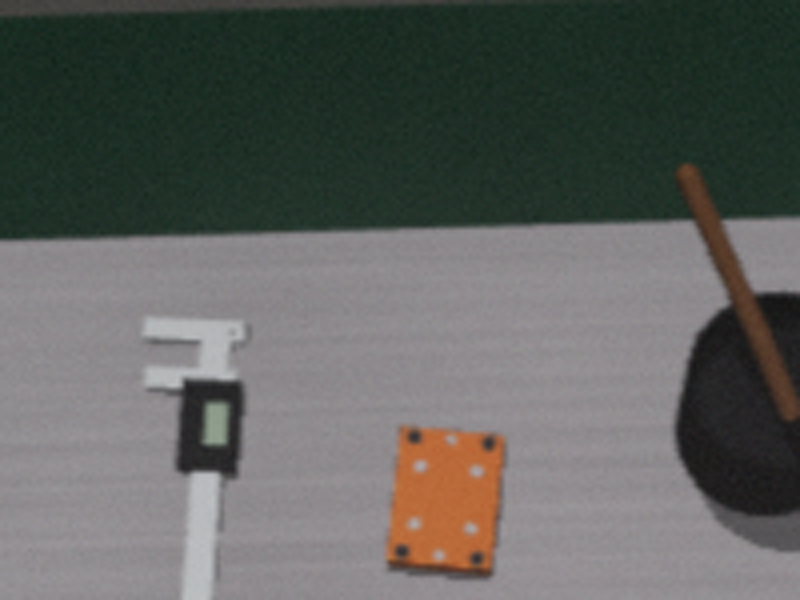

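The top view shows the black backing plate on the stack at px (303,213), with orange look-alikes at (312,155) and (507,214). The black one on the blue shoe is the one meant. I'll confirm it in an enlarged crop and enlarge the stations too.

Run:
```python
import cv2,numpy as np
a=cv2.imread('pics/top0.png')
cv2.imwrite('pics/stack.png',cv2.resize(a[180:255,245:365],None,fx=6.5,fy=6.5,interpolation=cv2.INTER_CUBIC))
def c(x,y):return cv2.resize(a[y:y+100,x:x+132],(396,300),interpolation=cv2.INTER_CUBIC)
m=np.vstack([np.hstack([c(440,255),c(183,285)]),np.hstack([c(55,263),c(318,275)])])
cv2.imwrite('pics/places.png',m)
```

```text
(no output)
```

View pics/stack.png

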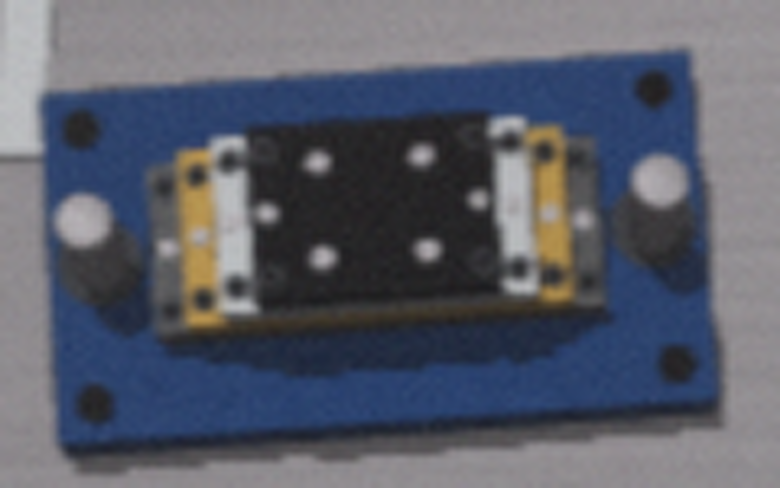

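View pics/places.png

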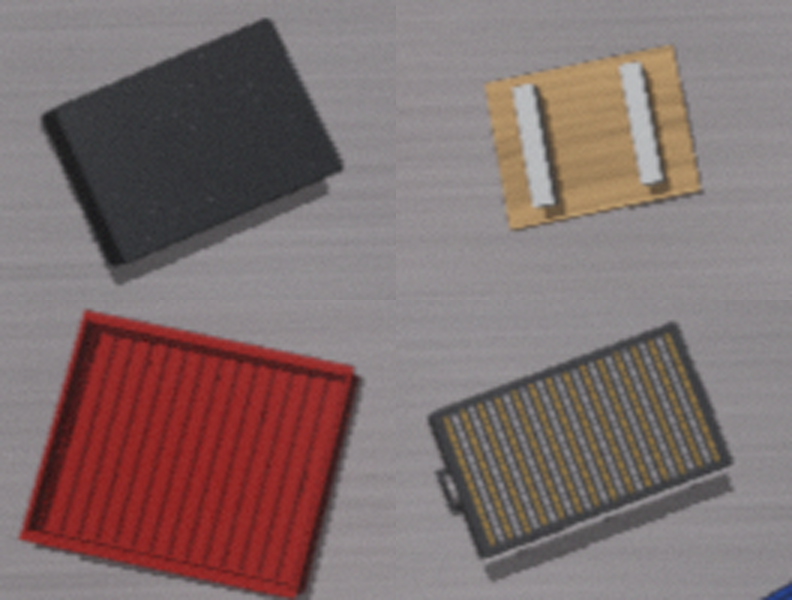

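The crop confirms it: the black plate is on top of the silver, bronze and grey plates on the blue shoe, between the posts. Next I fit the rectangles to their corners.

```bash
cat > fit.py <<'E'
from h import *
from scipy.optimize import least_squares
def fit(d,uv,z,L,W):
    P=np.array([back(d,u,z)[:2] for u in uv]); c0=P.mean(0)
    # identify long edges
    e=[P[1]-P[0],P[2]-P[3]]; f=[P[2]-P[1],P[3]-P[0]]
    v=(e[0]+e[1])/2; 
    w=(f[0]+f[1])/2
    long=v if np.linalg.norm(v)>np.linalg.norm(w) else w
    a0=np.arctan2(long[1],long[0])
    def res(p):
        R=np.array([[np.cos(p[2]),-np.sin(p[2])],[np.sin(p[2]),np.cos(p[2])]])
        Q=(P-p[:2])@R
        return np.r_[abs(Q[:,0])-L/2,abs(Q[:,1])-W/2]
    r=least_squares(res,[*c0,a0]); y=np.rad2deg(r.x[2]); y=(y+90)%180-90
    return r.x[:2].round(4).tolist(),round(y,1),'rms mm',round(1e3*np.sqrt((r.fun**2).mean()),1),'edges',(1e3*np.linalg.norm(e,axis=1)).round(0),(1e3*np.linalg.norm(f,axis=1)).round(0)
E
python3 - <<'E'
from fit import *
d=dict(np.load('pics/top0.npz'))
def g(c,off,s): return np.array(c)/s+np.array(off)
print('granite',fit(d,g([(60,110),(267,18),(342,170),(127,262)],(440,255),3),.05,.16,.11))
print('board',fit(d,g([(90,82),(278,45),(306,190),(117,230)],(183,285),3),.008,.13,.1))
print('tray',fit(d,g([(86,10),(356,67),(300,298),(22,238)],(55,263),3),.022,.19,.15))
print('chuck',fit(d,g([(34,113),(280,22),(336,166),(88,257)],(318,275),3),.048,.175,.1))
print('backing',fit(d,g([(246,127),(488,112),(497,290),(258,308)],(245,180),6.5),.072,.076,.056))
print('shoe',fit(d,g([(42,95),(690,50),(716,402),(62,442)],(245,180),6.5),.022,.21,.116))
E
```

```text
granite ([0.4885, -0.381], np.float64(-68.9), 'rms mm', np.float64(2.7), 'edges', array([152., 155.]), array([109., 106.]))
board ([0.4493, 0.129], np.float64(-80.0), 'rms mm', np.float64(0.6), 'edges', array([129., 128.]), array([ 99., 101.]))
tray ([0.4895, 0.3889], np.float64(76.7), 'rms mm', np.float64(2.2), 'edges', array([190., 191.]), array([156., 156.]))
chuck ([0.4572, -0.1311], np.float64(-71.7), 'rms mm', np.float64(1.0), 'edges', array([173., 172.]), array([100.,  99.]))
backing ([0.6753, 0.0141], np.float64(-87.9), 'rms mm', np.float64(0.9), 'edges', array([74., 73.]), array([56., 57.]))
shoe ([0.6759, 0.0138], np.float64(-87.9), 'rms mm', np.float64(1.2), 'edges', array([208., 206.]), array([115., 114.]))
```

Run:
```python
import cv2
a=cv2.imread('pics/side0.png')
cv2.imwrite('pics/s1.png',cv2.resize(a[190:280,270:390],None,fx=6.5,fy=6.5,interpolation=cv2.INTER_CUBIC))
cv2.imwrite('pics/s2.png',cv2.resize(a[140:270,165:305],None,fx=4.5,fy=4.5,interpolation=cv2.INTER_CUBIC))
cv2.imwrite('pics/s3.png',cv2.resize(a[260:470,205:395],None,fx=2.85,fy=2.85,interpolation=cv2.INTER_CUBIC))
```

```text
(no output)
```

View pics/s1.png

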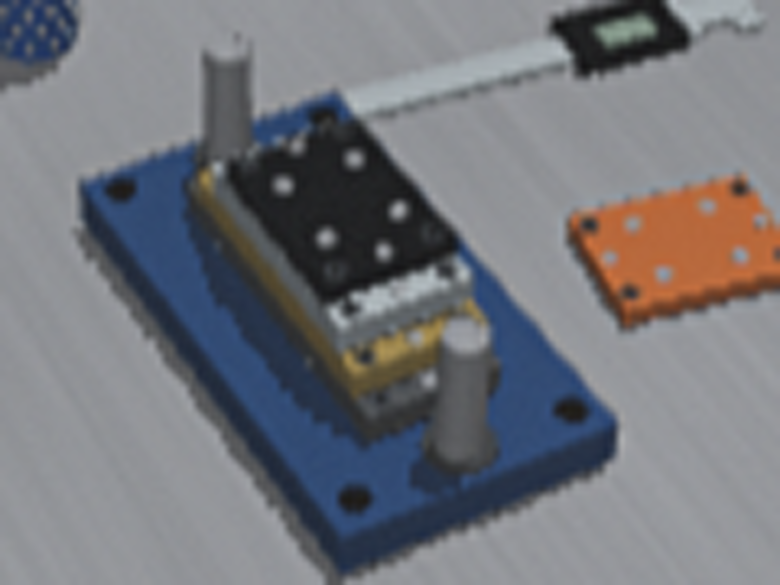

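View pics/s2.png

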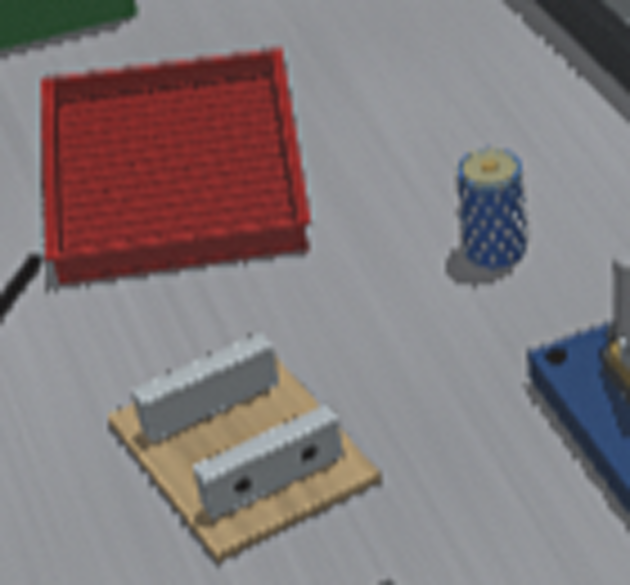

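View pics/s3.png

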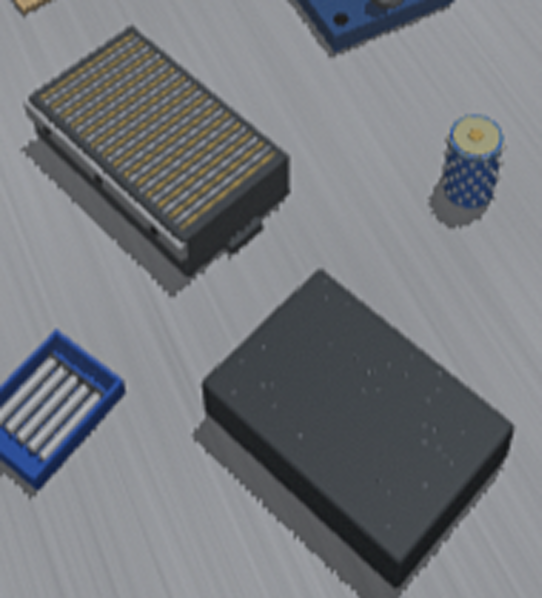

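Run:
```python
from fit import *
d=dict(np.load('pics/side0.npz'))
def g(c,off,s): return np.array(c)/s+np.array(off)
print('granite',fit(d,g([(203,385),(321,270),(512,428),(398,560)],(205,260),2.85),.05,.16,.11))
print('chuck',fit(d,g([(28,102),(132,27),(290,158),(187,247)],(205,260),2.85),.048,.175,.1))
print('tray',fit(d,g([(43,78),(282,50),(309,227),(50,258)],(165,140),4.5),.022,.19,.15))
print('board',fit(d,g([(110,418),(262,345),(381,477),(219,553)],(165,140),4.5),.008,.13,.1))
print('shoe',fit(d,g([(80,185),(338,95),(618,428),(345,545)],(270,190),6.5),.022,.21,.116))
print('backing',fit(d,g([(226,165),(358,122),(460,245),(328,306)],(270,190),6.5),.072,.076,.056))
```

```text
granite ([0.489, -0.3832], np.float64(-69.0), 'rms mm', np.float64(2.6), 'edges', array([108., 104.]), array([155., 153.]))
chuck ([0.4578, -0.1367], np.float64(-70.6), 'rms mm', np.float64(0.9), 'edges', array([100.,  99.]), array([173., 173.]))
tray ([0.4898, 0.3848], np.float64(76.0), 'rms mm', np.float64(1.9), 'edges', array([156., 153.]), array([191., 188.]))
board ([0.4498, 0.1259], np.float64(-79.5), 'rms mm', np.float64(1.6), 'edges', array([97., 96.]), array([132., 126.]))
shoe ([0.6754, 0.0087], np.float64(-87.9), 'rms mm', np.float64(1.0), 'edges', array([115., 113.]), array([207., 210.]))
backing ([0.6747, 0.0069], np.float64(-88.3), 'rms mm', np.float64(1.8), 'edges', array([55., 57.]), array([75., 82.]))
```

>>> {"op": "apply_moves", "data": {
  "increments": [
    {"x": 1,"y": -1.1,"z": 0,"spin": -1},
    {"x": 16.1,"y": -17.6,"z": 0.5,"spin": -13.6},
    {"x": 16.1,"y": -17.6,"z": 0.5,"spin": -13.6},
    {"x": 16.1,"y": -17.6,"z": 0.5,"spin": -13.6},
    {"x": 16.1,"y": -17.6,"z": 0.5,"spin": -13.6},
    {"x": 16.1,"y": -17.6,"z": 0.5,"spin": -13.6},
    {"x": 16.1,"y": -17.6,"z": 0.5,"spin": -13.6},
    {"x": 16.1,"y": -17.6,"z": 0.5,"spin": -13.6}
  ]
}}

```text
time: 2.32
ee_pos: [0.4198, 0.2937, 0.1921]
tcp_rot: [0.61, 0.792, 0.0, 0.0]
ft_force: [1.4, 0.5, 0.3]
width: 0.0918
```

>>> {"op": "apply_moves", "data": {
  "increments": [
    {"x": 8.5,"y": -9.3,"z": 0.3,"spin": -6.5},
    {"x": 8.5,"y": -9.3,"z": 0.3,"spin": -6.5},
    {"x": 8.5,"y": -9.3,"z": 0.3,"spin": -6.5},
    {"x": 8.5,"y": -9.3,"z": 0.3,"spin": -6.5},
    {"x": 8.5,"y": -9.3,"z": 0.3,"spin": -6.5},
    {"x": 8.5,"y": -9.3,"z": 0.3,"spin": -6.5},
    {"x": 8.5,"y": -9.3,"z": 0.3,"spin": -6.5},
    {"x": 8.5,"y": -9.3,"z": 0.3,"spin": -6.5}
  ]
}}

```text
time: 2.98
ee_pos: [0.6446, 0.0476, 0.1997]
tcp_rot: [0.806, 0.592, 0.0, -0.0]
ft_force: [0.6, 1.2, -0.4]
width: 0.0918
```

>>> {"op": "apply_moves", "data": {
  "increments": [
    {"x": 1.0,"y": -1.15,"z": 0,"spin": 3.9},
    {"x": 1.0,"y": -1.15,"z": 0,"spin": 3.9},
    {"x": 1.0,"y": -1.15,"z": 0,"spin": 3.9},
    {"x": 1.0,"y": -1.15,"z": 0,"spin": 3.9},
    {"x": 1.0,"y": -1.15,"z": 0,"spin": 3.9}
  ]
}}

```text
time: 3.4
ee_pos: [0.6735, 0.0149, 0.1995]
tcp_rot: [0.695, 0.719, -0.0, -0.0]
ft_force: [0.3, -1.0, 0.5]
width: 0.0917
```

```bash
cat >> h.py <<'E'
def st():
    s=manip.read_state(); x,y=s['tcp_rot'][:2]; j=np.rad2deg(2*np.arctan2(y,x))-90; j=(j+90)%180-90
    print('t',round(s['time'],2),'tcp',s['ee_pos'].round(4),'jaw',round(j,2),'F',np.round(s['ft_force'],1),'w',round(s['width'],4)); return s,j
def go(x,y,z,jaw):
    s,j=st(); p=s['ee_pos']; print('move units',((np.array([x,y,z])-p)/.03).round(2),'spin',round((jaw-j)/5,2))
E
python3 - <<'E'
from h import *
st(); d=snap('wrist','w1'); print(d['T'].round(3).tolist())
E
```

```text
t 3.4 tcp [0.6735 0.0149 0.1995] jaw 2.01 F [ 0.3 -1.   0.5] w 0.0917
[[0.999, 0.034, 0.007, 0.672], [0.035, -0.97, -0.241, 0.084], [-0.001, 0.241, -0.971, 0.399], [0.0, 0.0, 0.0, 1.0]]
```

View pics/w1.png

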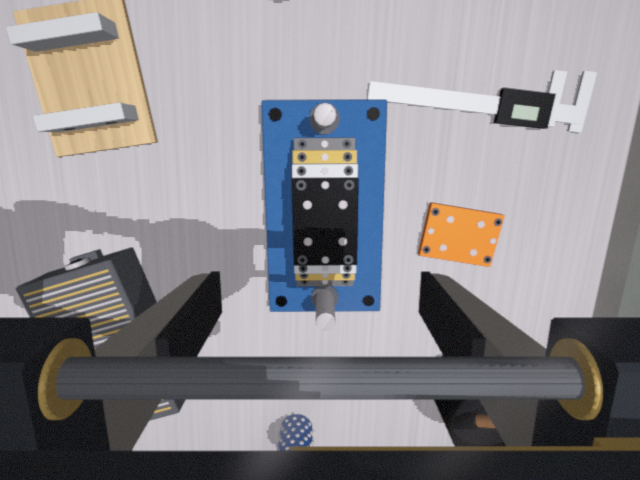

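Run:
```python
from fit import *
d=dict(np.load('pics/w1.npz'))
print(fit(d,[(292.5,178.5),(358,178),(357.5,266),(294.5,266.5)],.072,.076,.056))
print(fit(d,[(262,100),(386,99),(380.5,311),(269.5,311.5)],.022,.21,.116))
go(.6755,.0145,.0645,1.7)
```

```text
([0.6786, 0.0159], np.float64(-87.4), 'rms mm', np.float64(0.5), 'edges', array([54., 55.]), array([77., 77.]))
([0.6781, 0.0166], np.float64(-87.6), 'rms mm', np.float64(0.9), 'edges', array([113., 116.]), array([209., 209.]))
t 3.45 tcp [0.6734 0.0152 0.1997] jaw 2.04 F [-0.1 -0.2  0. ] w 0.0918
move units [ 0.07 -0.02 -4.51] spin -0.07
```

>>> {"op": "apply_moves", "data": {
  "increments": [
    {"x": 0.1,"z": -1},
    {"x": 0.1,"z": -2},
    {"x": 0.1,"z": -3},
    {"x": 0.1,"z": -3.6},
    {"x": 0.1,"z": -4.1},
    {"x": 0.1,"z": -4.4},
    {"x": 0.1,"z": -4.5},
    {"x": 0.1,"z": -4.5}
  ]
}}

```text
invalid input
```

Run:
```python
from h import *
st(); d=snap('wrist','w2'); d=snap('side','sd2')
cv2.imwrite('pics/sd2c.png',cv2.resize(cv2.imread('pics/sd2.png')[170:290,250:410],None,fx=5,fy=5,interpolation=cv2.INTER_CUBIC))
```

```text
t 3.45 tcp [0.6734 0.0152 0.1997] jaw 2.04 F [-0.1 -0.2  0. ] w 0.0918
```

View pics/sd2c.png

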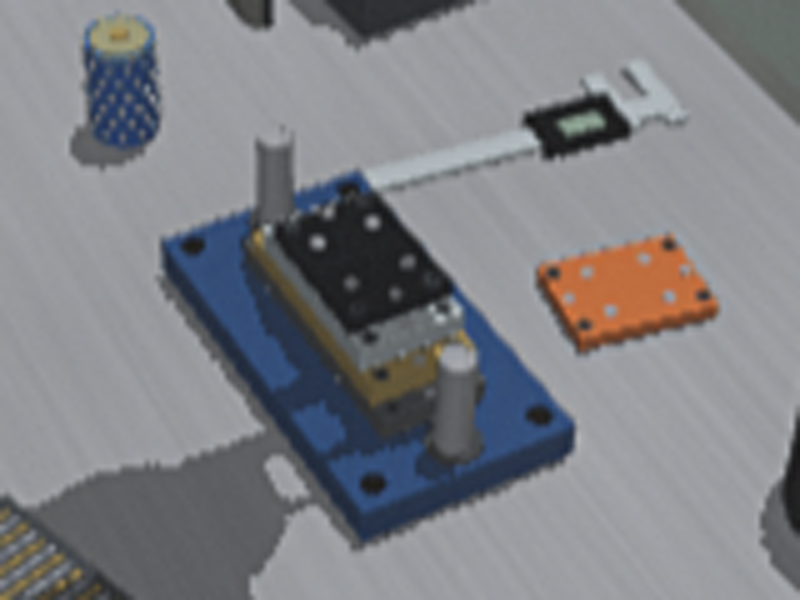

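The move was refused because its rows lacked keys, so I'll give all four. The view shows the stack untouched.

>>> {"op": "apply_moves", "data": {
  "increments": [
    {"x": 0.1,"y": 0,"z": -1,"spin": 0},
    {"x": 0.1,"y": 0,"z": -2,"spin": 0},
    {"x": 0.1,"y": 0,"z": -3,"spin": 0},
    {"x": 0.1,"y": 0,"z": -3.6,"spin": 0},
    {"x": 0.1,"y": 0,"z": -4.1,"spin": 0},
    {"x": 0.1,"y": 0,"z": -4.4,"spin": 0},
    {"x": 0.1,"y": 0,"z": -4.5,"spin": 0},
    {"x": 0.1,"y": 0,"z": -4.5,"spin": 0}
  ]
}}

```text
time: 4.22
ee_pos: [0.6762, 0.0152, 0.0645]
tcp_rot: [0.694, 0.72, -0.0, -0.0]
ft_force: [0.4, -0.2, -0.0]
width: 0.092
```

Run:
```python
from h import *
st(); d=snap('wrist','w3')
d=snap('side','sd3')
cv2.imwrite('pics/sd3c.png',cv2.resize(cv2.imread('pics/sd3.png')[170:290,250:410],None,fx=5,fy=5,interpolation=cv2.INTER_CUBIC))
```

```text
t 4.22 tcp [0.6762 0.0152 0.0645] jaw 2.16 F [ 0.4 -0.2 -0. ] w 0.092
```

View pics/sd3c.png

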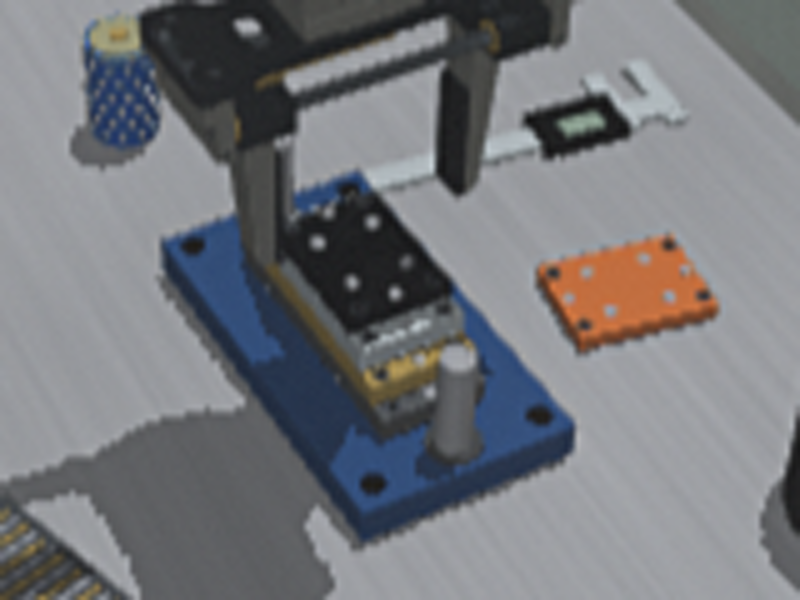

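View pics/w3.png

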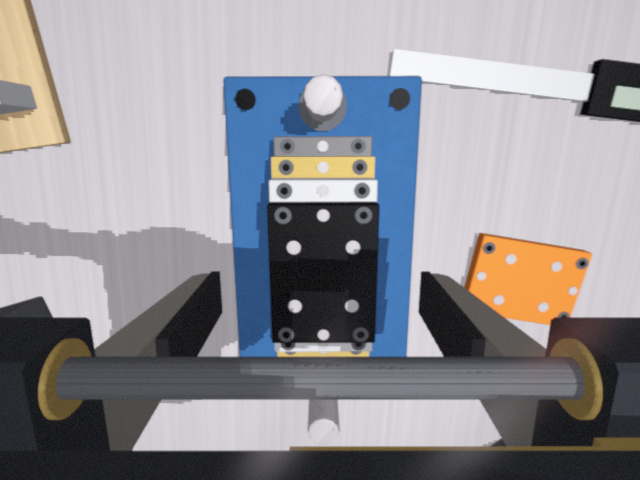

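Run:
```python
from fit import *
d=dict(np.load('pics/w3.npz'))
print(fit(d,[(268,203),(379,203),(379,342),(271,343)],.072,.076,.056))
print(proj(d,[.6762,.0152,.0645]))
```

```text
([0.6789, 0.0165], np.float64(-87.3), 'rms mm', np.float64(0.7), 'edges', array([55., 58.]), array([76., 76.]))
[318.96669445 273.28871136]
```

>>> {"op": "apply_moves", "data": {
  "increments": [
    {"x": 0.04,"y": 0,"z": 0,"spin": 0},
    {"x": 0.04,"y": 0,"z": 0,"spin": 0},
    {"x": 0.04,"y": 0,"z": 0,"spin": 0},
    {"x": 0.04,"y": 0,"z": 0,"spin": 0},
    {"x": 0.04,"y": 0,"z": 0,"spin": 0},
    {"x": 0.04,"y": 0,"z": 0,"spin": 0},
    {"x": 0.04,"y": 0,"z": 0,"spin": 0},
    {"x": 0.04,"y": 0,"z": 0,"spin": 0}
  ],
  "gripper": 50,
  "squeeze": 30
}}

```text
time: 4.98
ee_pos: [0.6777, 0.0149, 0.0647]
tcp_rot: [0.694, 0.72, -0.0, -0.0]
ft_force: [0.5, -1.0, 0.4]
width: 0.0499
```

Run:
```python
from h import *
st(); d=snap('wrist','w4')
d=snap('side','sd4')
cv2.imwrite('pics/sd4c.png',cv2.resize(cv2.imread('pics/sd4.png')[170:290,250:410],None,fx=5,fy=5,interpolation=cv2.INTER_CUBIC))
```

```text
t 4.98 tcp [0.6777 0.0149 0.0647] jaw 2.17 F [ 0.5 -1.   0.4] w 0.0499
```

View pics/sd4c.png

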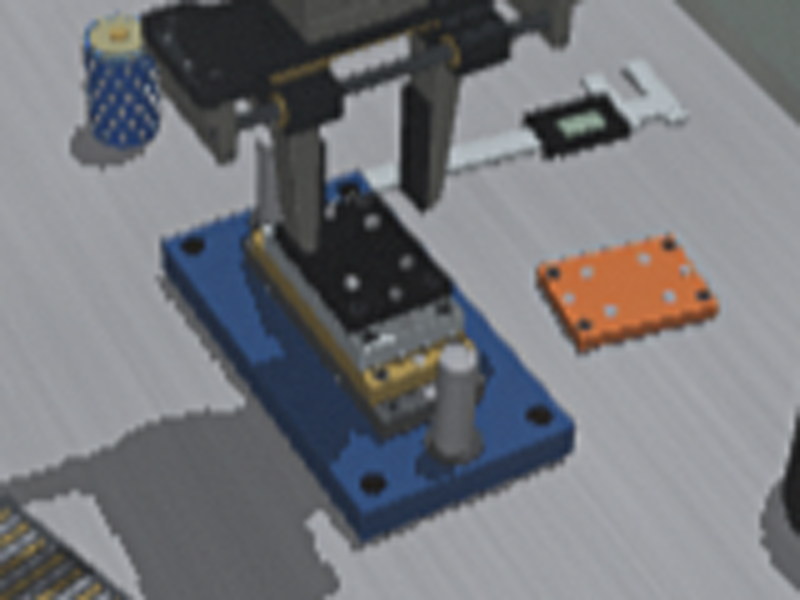

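View pics/w4.png

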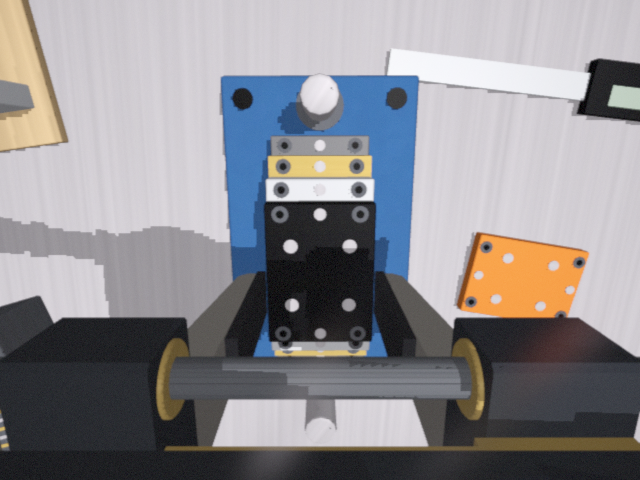

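Run:
```python
from h import *
d=dict(np.load('pics/sd4.npz'))
for z in(.065,.075,.0834,.095):
  print(z,[((proj(d,p)-[250,170])*5).round(0).tolist() for p in([.6527,.005,z],[.7027,.005,z],[.6347,.005,z])])
d=dict(np.load('pics/w4.npz'))
for z in(.065,.075,.0834,.095):
  print(z,[((proj(d,p))).round(0).tolist() for p in([.6527,.025,z],[.7027,.025,z])])
```

```text
0.065 [[323.0, 287.0], [417.0, 255.0], [289.0, 299.0]]
0.075 [[323.0, 272.0], [418.0, 240.0], [289.0, 283.0]]
0.0834 [[323.0, 258.0], [419.0, 227.0], [288.0, 270.0]]
0.095 [[323.0, 240.0], [419.0, 208.0], [288.0, 252.0]]
0.065 [[273.0, 254.0], [367.0, 257.0]]
0.075 [[270.0, 259.0], [369.0, 263.0]]
0.0834 [[268.0, 264.0], [371.0, 268.0]]
0.095 [[265.0, 272.0], [374.0, 276.0]]
```

Run:
```python
import cv2
cv2.imwrite('pics/sd4d.png',cv2.resize(cv2.imread('pics/sd4.png')[185:245,285:365],None,fx=10,fy=10,interpolation=cv2.INTER_CUBIC))
```

```text
(no output)
```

View pics/sd4d.png

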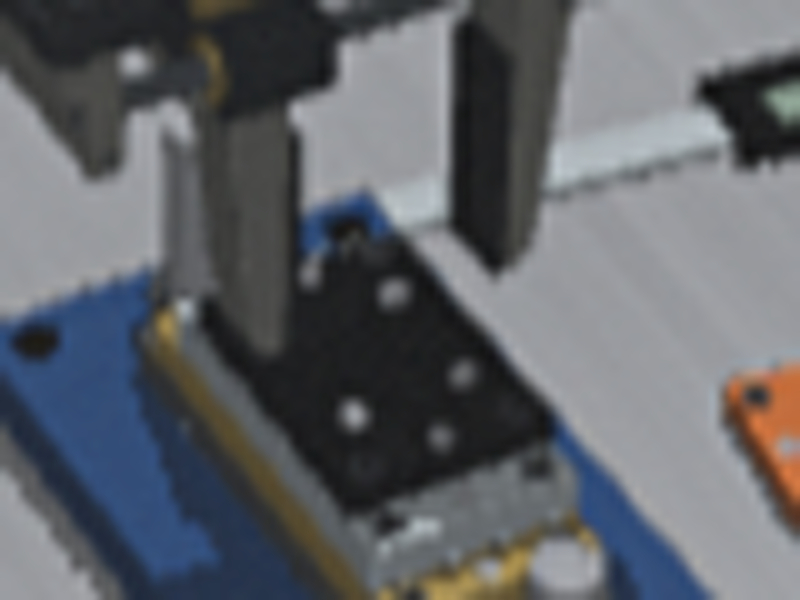

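The pictures show the finger tips over the plate at about z 0.09, while the TCP reads 0.065. So the real tips sit about 25 mm behind the reported TCP. I'll open, go 22 mm lower, look, and only then close.

>>> {"op": "apply_moves", "data": {
  "increments": [
    {"x": 0,"y": 0,"z": 0,"spin": 0},
    {"x": 0,"y": 0,"z": 0,"spin": 0},
    {"x": 0,"y": 0,"z": 0,"spin": 0},
    {"x": 0,"y": 0,"z": 0,"spin": 0},
    {"x": 0,"y": 0,"z": -0.2,"spin": 0},
    {"x": 0,"y": 0,"z": -0.4,"spin": 0},
    {"x": 0,"y": 0,"z": -0.6,"spin": 0},
    {"x": 0,"y": 0,"z": -0.75,"spin": 0}
  ],
  "gripper": 91
}}

```text
time: 5.75
ee_pos: [0.677, 0.015, 0.0407]
tcp_rot: [0.694, 0.72, -0.0, -0.001]
ft_force: [-1.0, -0.1, -0.1]
width: 0.0912
```

Run:
```python
from h import *
st(); d=snap('wrist','w5')
d=snap('side','sd5')
cv2.imwrite('pics/sd5c.png',cv2.resize(cv2.imread('pics/sd5.png')[185:265,275:381],None,fx=7.5,fy=7.5,interpolation=cv2.INTER_CUBIC))
```

```text
t 5.75 tcp [0.677  0.015  0.0407] jaw 2.17 F [-1.  -0.1 -0.1] w 0.0912
```

View pics/sd5c.png

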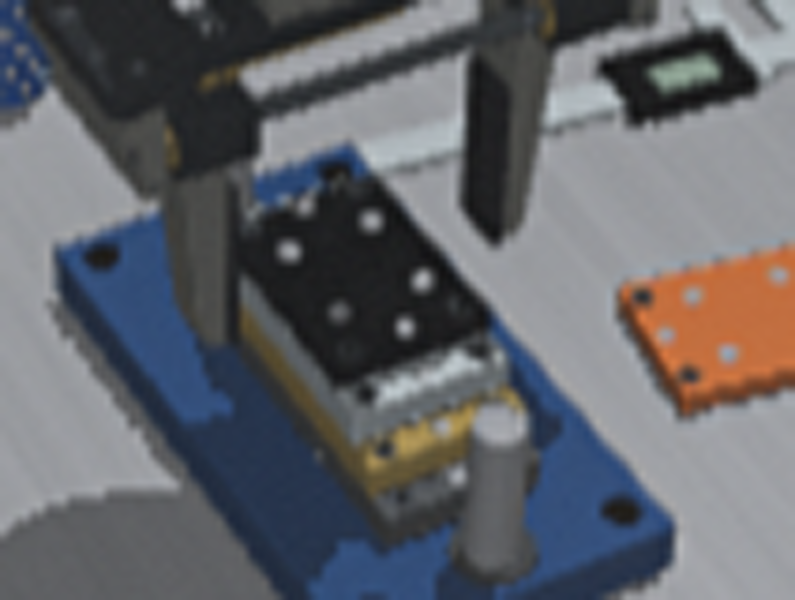

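>>> {"op": "apply_moves", "data": {
  "increments": [
    {"x": 0,"y": 0,"z": 0,"spin": 0},
    {"x": 0,"y": 0,"z": 0,"spin": 0},
    {"x": 0,"y": 0,"z": 0,"spin": 0},
    {"x": 0,"y": 0,"z": 0,"spin": 0},
    {"x": 0,"y": 0,"z": 0,"spin": 0},
    {"x": 0,"y": 0,"z": 0,"spin": 0},
    {"x": 0,"y": 0,"z": 0,"spin": 0}
  ],
  "gripper": 50,
  "squeeze": 25
}}

```text
time: 6.43
ee_pos: [0.6784, 0.0148, 0.0432]
tcp_rot: [0.694, 0.72, 0.0, 0.001]
ft_force: [-0.5, -0.3, 1.3]
width: 0.0501
```

Run:
```python
from h import *
st(); d=snap('wrist','w6')
d=snap('side','sd6')
cv2.imwrite('pics/sd6c.png',cv2.resize(cv2.imread('pics/sd6.png')[185:265,275:381],None,fx=7.5,fy=7.5,interpolation=cv2.INTER_CUBIC))
```

```text
t 6.43 tcp [0.6784 0.0148 0.0432] jaw 2.17 F [-0.5 -0.3  1.3] w 0.0501
```

View pics/sd6c.png

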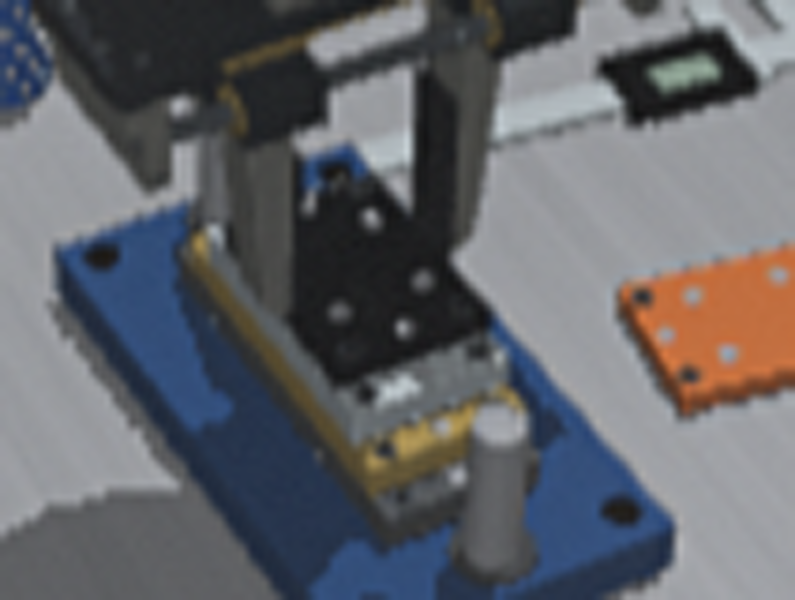

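View pics/w6.png

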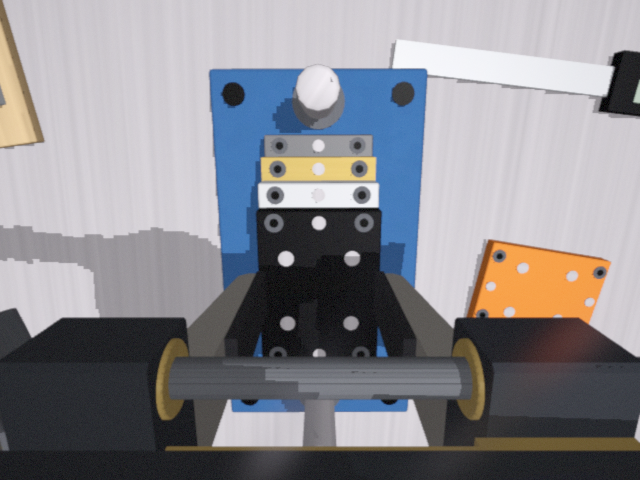

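Width 50 again, with a slight upward push: the tips are resting on the plate's top at z 0.072. So the tip is about 29 mm above the reported TCP. I'll open, lower 7 mm more and close.

>>> {"op": "apply_moves", "data": {
  "increments": [
    {"x": 0,"y": 0,"z": 0.1,"spin": 0},
    {"x": 0,"y": 0,"z": 0.1,"spin": 0},
    {"x": 0,"y": 0,"z": 0.1,"spin": 0},
    {"x": 0,"y": 0,"z": 0.1,"spin": 0},
    {"x": 0,"y": 0,"z": 0,"spin": 0},
    {"x": 0,"y": 0,"z": -0.1,"spin": 0},
    {"x": 0,"y": 0,"z": -0.22,"spin": 0},
    {"x": 0,"y": 0,"z": -0.22,"spin": 0}
  ],
  "gripper": 85
}}

```text
time: 7.2
ee_pos: [0.6768, 0.015, 0.0342]
tcp_rot: [0.694, 0.72, -0.001, -0.001]
ft_force: [-0.1, 0.3, -0.2]
width: 0.0853
```

>>> {"op": "apply_moves", "data": {
  "increments": [
    {"x": 0,"y": 0,"z": 0,"spin": 0},
    {"x": 0,"y": 0,"z": 0,"spin": 0},
    {"x": 0,"y": 0,"z": 0,"spin": 0},
    {"x": 0,"y": 0,"z": 0,"spin": 0},
    {"x": 0,"y": 0,"z": 0,"spin": 0},
    {"x": 0,"y": 0,"z": 0,"spin": 0}
  ],
  "gripper": 50
}}

```text
time: 7.7
ee_pos: [0.6779, 0.0149, 0.0359]
tcp_rot: [0.694, 0.72, 0.0, 0.0]
ft_force: [0.1, -0.2, 0.4]
width: 0.0556
```

>>> {"op": "apply_moves", "data": {
  "increments": [
    {"x": 0,"y": 0,"z": 0,"spin": 0},
    {"x": 0,"y": 0,"z": 0.2,"spin": 0},
    {"x": 0,"y": 0,"z": 0.5,"spin": 0},
    {"x": 0,"y": 0,"z": 0.9,"spin": 0},
    {"x": 0,"y": 0,"z": 1.4,"spin": 0},
    {"x": 0,"y": 0,"z": 2,"spin": 0},
    {"x": 0,"y": 0,"z": 2,"spin": 0}
  ],
  "squeeze": 35
}}

```text
time: 8.28
ee_pos: [0.6809, 0.0145, 0.1013]
tcp_rot: [0.694, 0.72, 0.002, 0.003]
ft_force: [0.4, 0.1, -1.7]
width: 0.0556
```

Run:
```python
from h import *
st(); d=snap('wrist','w7')
d=snap('side','sd7')
cv2.imwrite('pics/sd7c.png',cv2.resize(cv2.imread('pics/sd7.png')[165:265,270:390],None,fx=6,fy=6,interpolation=cv2.INTER_CUBIC))
```

```text
t 8.28 tcp [0.6809 0.0145 0.1013] jaw 2.17 F [ 0.4  0.1 -1.7] w 0.0556
```

View pics/sd7c.png

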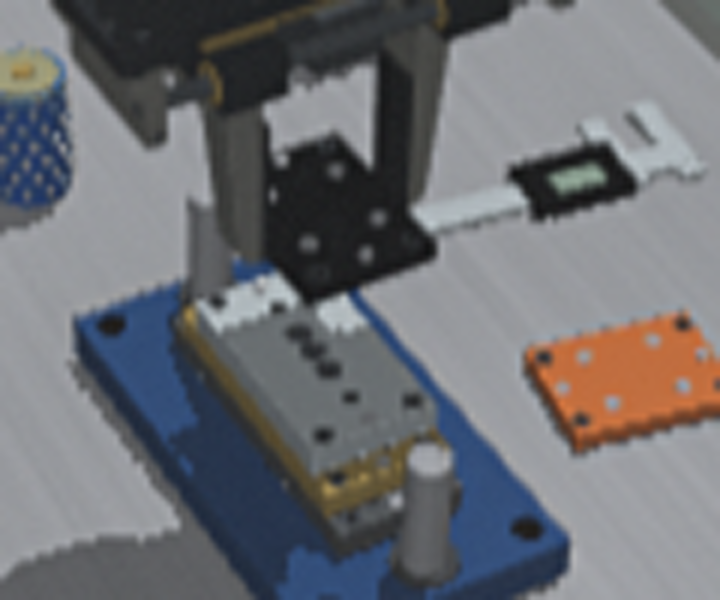

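View pics/w7.png

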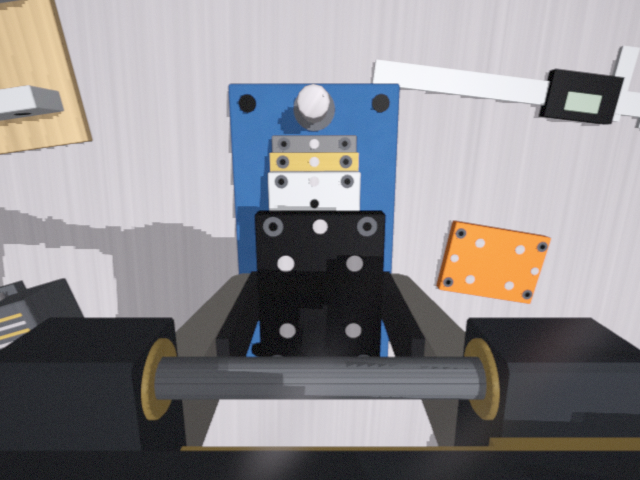

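>>> {"op": "apply_moves", "data": {
  "increments": [
    {"x": -0.2,"y": -0.5,"z": 1,"spin": 0.3},
    {"x": -0.6,"y": -1.5,"z": 2,"spin": 1},
    {"x": -1.2,"y": -2.6,"z": 2.5,"spin": 2},
    {"x": -1.8,"y": -3.8,"z": 2.5,"spin": 3},
    {"x": -2.4,"y": -5,"z": 2.5,"spin": 3.8},
    {"x": -3,"y": -6.3,"z": 2.5,"spin": 3.8},
    {"x": -3.6,"y": -7.5,"z": 2.5,"spin": 3.8},
    {"x": -4.2,"y": -8.8,"z": 2.5,"spin": 3.8}
  ]
}}

```text
time: 9.05
ee_pos: [0.5503, -0.2488, 0.1692]
tcp_rot: [0.565, 0.825, 0.0, -0.001]
ft_force: [1.3, 0.5, -2.5]
width: 0.0549
```

>>> {"op": "apply_moves", "data": {
  "increments": [
    {"x": -0.6,"y": -1.2,"z": 0,"spin": 0},
    {"x": -1.1,"y": -2.3,"z": 0,"spin": 0},
    {"x": -1.5,"y": -3.2,"z": 0,"spin": 0},
    {"x": -1.8,"y": -3.9,"z": 0,"spin": 0},
    {"x": -2.0,"y": -4.2,"z": 0,"spin": 0},
    {"x": -2.1,"y": -4.4,"z": 0,"spin": 0},
    {"x": -2.1,"y": -4.4,"z": 0,"spin": 0},
    {"x": -2.1,"y": -4.4,"z": 0,"spin": 0}
  ]
}}

```text
time: 9.72
ee_pos: [0.4896, -0.3787, 0.1701]
tcp_rot: [0.565, 0.825, 0.0, -0.0]
ft_force: [-0.2, 0.4, -3.5]
width: 0.0553
```

Run:
```python
from h import *
d=snap('wrist','w8'); snap('top','t8')
go(.489,-.381,.026,21.0)
```

```text
t 9.82 tcp [ 0.49   -0.3784  0.1704] jaw 21.27 F [ 0.4  0.9 -3.4] w 0.0553
move units [-0.03 -0.09 -4.81] spin -0.05
```

View pics/w8.png

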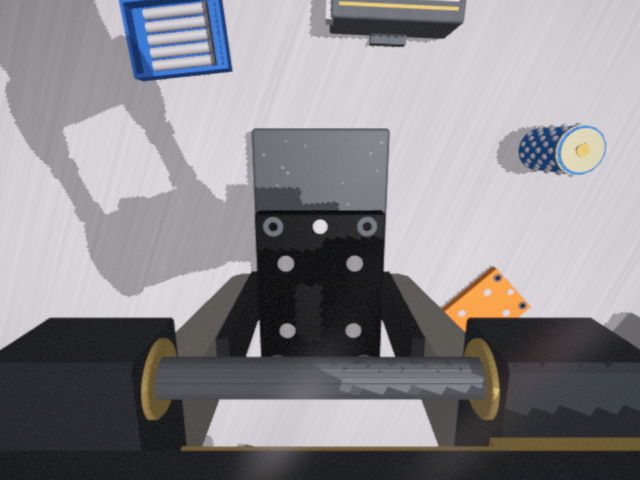

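Run:
```python
from h import *
d=dict(np.load('pics/w8.npz'))
a=back(d,(253,129),.05);b=back(d,(389,129),.05);print(a,b,np.linalg.norm(a-b))
u=(b-a)[:2]/np.linalg.norm((b-a)[:2]); print('width dir',np.rad2deg(np.arctan2(u[1],u[0])))
m=(a+b)[:2]/2; print('centre',m+.08*np.array([u[1],-u[0]]))
a=back(d,(256,212),.197);b=back(d,(384.5,212),.197);m=(a+b)[:2]/2;u=(b-a)[:2]/np.linalg.norm((b-a)[:2]);print('plate',np.linalg.norm(a-b),m+.038*np.array([u[1],-u[0]]),np.rad2deg(np.arctan2(u[1],u[0])))
```

```text
[ 0.41295508 -0.32453021  0.05      ] [ 0.51277465 -0.28581899  0.05      ] 0.10706307950050518
width dir 21.19688522034103
centre [ 0.49179078 -0.37976208]
plate 0.05747875908702135 [ 0.49059268 -0.37846857] 21.200426262722477
```

>>> {"op": "apply_moves", "data": {
  "increments": [
    {"x": 0,"y": -0.07,"z": -0.8,"spin": 0},
    {"x": 0,"y": -0.07,"z": -1.8,"spin": 0},
    {"x": 0,"y": -0.07,"z": -2.8,"spin": 0},
    {"x": 0,"y": -0.07,"z": -3.5,"spin": 0},
    {"x": 0,"y": -0.07,"z": -4,"spin": 0},
    {"x": 0,"y": -0.07,"z": -4.3,"spin": 0},
    {"x": 0,"y": -0.07,"z": -4.5,"spin": 0},
    {"x": 0,"y": -0.07,"z": -4.5,"spin": 0}
  ]
}}

```text
time: 10.48
ee_pos: [0.4893, -0.3811, 0.0349]
tcp_rot: [0.565, 0.825, 0.0, -0.001]
ft_force: [0.1, 0.0, -3.6]
width: 0.0553
```

>>> {"op": "apply_moves", "data": {
  "increments": [
    {"x": 0,"y": 0,"z": -0.05,"spin": 0},
    {"x": 0,"y": 0,"z": -0.12,"spin": 0},
    {"x": 0,"y": 0,"z": -0.2,"spin": 0},
    {"x": 0,"y": 0,"z": -0.26,"spin": 0},
    {"x": 0,"y": 0,"z": -0.3,"spin": 0},
    {"x": 0,"y": 0,"z": -0.33,"spin": 0},
    {"x": 0,"y": 0,"z": -0.33,"spin": 0}
  ]
}}

```text
time: 11.07
ee_pos: [0.4891, -0.3819, 0.0255]
tcp_rot: [0.565, 0.825, 0.0, -0.0]
ft_force: [-0.1, 0.0, -4.4]
width: 0.0555
```

Not touching yet. I'll go down in small steps.

>>> {"op": "apply_moves", "data": {
  "increments": [
    {"x": 0,"y": 0,"z": -0.02,"spin": 0},
    {"x": 0,"y": 0,"z": -0.04,"spin": 0},
    {"x": 0,"y": 0,"z": -0.05,"spin": 0},
    {"x": 0,"y": 0,"z": -0.05,"spin": 0}
  ]
}}

```text
time: 11.4
ee_pos: [0.4892, -0.382, 0.0242]
tcp_rot: [0.565, 0.825, -0.0, -0.0]
ft_force: [0.3, -0.2, -3.4]
width: 0.0552
```

>>> {"op": "apply_moves", "data": {
  "increments": [
    {"x": 0,"y": 0,"z": -0.02,"spin": 0},
    {"x": 0,"y": 0,"z": -0.04,"spin": 0},
    {"x": 0,"y": 0,"z": -0.06,"spin": 0},
    {"x": 0,"y": 0,"z": -0.06,"spin": 0}
  ]
}}

```text
time: 11.73
ee_pos: [0.4894, -0.3822, 0.0238]
tcp_rot: [0.565, 0.825, -0.0, -0.0]
ft_force: [-2.8, 2.5, 5.4]
width: 0.0552
```

Run:
```python
from h import *
st()
d=snap('side','sd9')
cv2.imwrite('pics/sd9c.png',cv2.resize(cv2.imread('pics/sd9.png')[350:470,255:415],None,fx=5,fy=5,interpolation=cv2.INTER_CUBIC))
```

```text
t 11.73 tcp [ 0.4894 -0.3822  0.0238] jaw 21.18 F [-2.8  2.5  5.4] w 0.0552
```

View pics/sd9c.png

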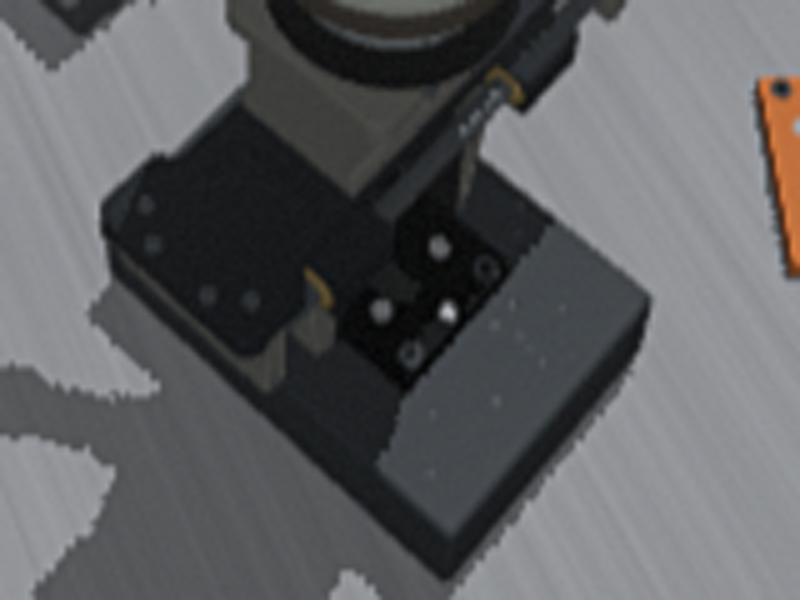

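Contact is where predicted. Now I release, rise and go back to the stack.

>>> {"op": "apply_moves", "data": {
  "increments": [
    {"x": 0,"y": 0,"z": 0,"spin": 0},
    {"x": 0,"y": 0,"z": 0,"spin": 0},
    {"x": 0,"y": 0,"z": 0,"spin": 0},
    {"x": 0,"y": 0,"z": 0,"spin": 0},
    {"x": 0,"y": 0,"z": 0.5,"spin": 0},
    {"x": 0,"y": 0,"z": 1.5,"spin": 0},
    {"x": 0,"y": 0,"z": 2.7,"spin": 0},
    {"x": 0,"y": 0,"z": 4,"spin": 0}
  ],
  "gripper": 85
}}

```text
time: 12.45
ee_pos: [0.4884, -0.3811, 0.1423]
tcp_rot: [0.565, 0.825, 0.0, -0.001]
ft_force: [0.9, 0.0, 0.2]
width: 0.0843
```

Run:
```python
from h import *
d=snap('wrist','w10')
go(.678,.0155,.11,2.2)
```

```text
t 12.5 tcp [ 0.4925 -0.3855  0.1531] jaw 21.18 F [ 2.7 -2.7  6. ] w 0.0851
move units [ 6.18 13.37 -1.44] spin -3.8
```

View pics/w10.png

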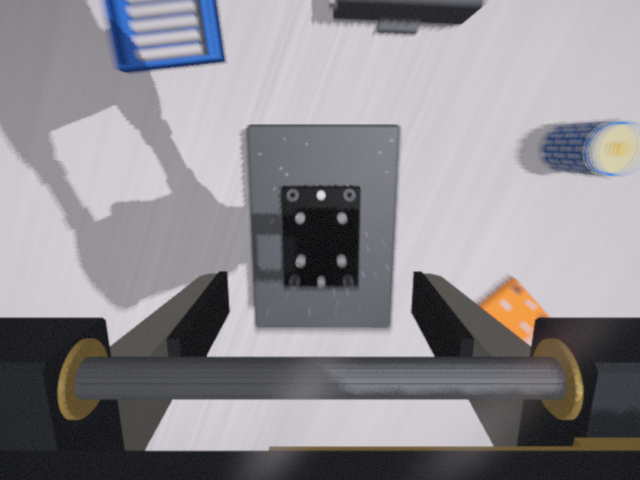

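>>> {"op": "apply_moves", "data": {
  "increments": [
    {"x": 0.3,"y": 0.6,"z": 0.5,"spin": -0.5},
    {"x": 0.8,"y": 1.7,"z": 0.5,"spin": -1.5},
    {"x": 1.4,"y": 2.9,"z": 0.5,"spin": -2.5},
    {"x": 2,"y": 4.2,"z": 0.5,"spin": -3.8},
    {"x": 2.6,"y": 5.4,"z": 0.5,"spin": -3.8},
    {"x": 3.2,"y": 6.7,"z": 0.5,"spin": -3.8},
    {"x": 3.8,"y": 7.9,"z": 0.5,"spin": -3.8},
    {"x": 4.4,"y": 9.2,"z": 0.5,"spin": -3.8}
  ]
}}

```text
time: 13.17
ee_pos: [0.6215, -0.1053, 0.1574]
tcp_rot: [0.694, 0.72, 0.0, 0.0]
ft_force: [0.5, -0.3, -0.6]
width: 0.085
```

>>> {"op": "apply_moves", "data": {
  "increments": [
    {"x": 0.5,"y": 1.1,"z": 0,"spin": 0},
    {"x": 1,"y": 2.1,"z": 0,"spin": 0},
    {"x": 1.4,"y": 3,"z": 0,"spin": 0},
    {"x": 1.7,"y": 3.6,"z": 0,"spin": 0},
    {"x": 1.9,"y": 4,"z": -0.5,"spin": 0},
    {"x": 1.9,"y": 4.05,"z": -1,"spin": 0},
    {"x": 1.9,"y": 4.05,"z": -1.3,"spin": 0},
    {"x": 1.9,"y": 4.05,"z": -1.3,"spin": 0}
  ]
}}

```text
time: 13.83
ee_pos: [0.6758, 0.0146, 0.1151]
tcp_rot: [0.694, 0.72, -0.002, -0.002]
ft_force: [-0.0, 0.3, -0.3]
width: 0.0848
```

>>> {"op": "apply_moves", "data": {
  "increments": [
    {"x": 0,"y": 0,"z": 0,"spin": 0},
    {"x": 0,"y": 0,"z": 0,"spin": 0}
  ]
}}

```text
time: 14.0
ee_pos: [0.6782, 0.0136, 0.1193]
tcp_rot: [0.694, 0.72, 0.0, 0.001]
ft_force: [0.4, -0.6, 0.1]
width: 0.0848
```

Run:
```python
from h import *
d=snap('wrist','w11')
go(.678,.0155,.023,2.2)
```

```text
t 14.05 tcp [0.6784 0.0135 0.1197] jaw 2.11 F [ 0.1 -0.3  0.1] w 0.0848
move units [-0.01  0.07 -3.22] spin 0.02
```

View pics/w11.png

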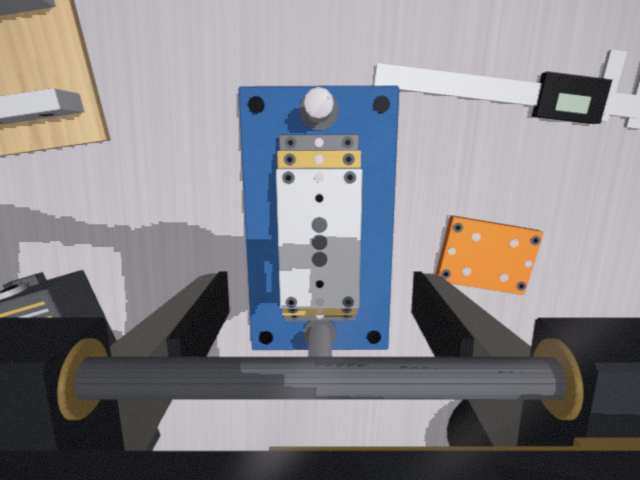

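>>> {"op": "apply_moves", "data": {
  "increments": [
    {"x": 0,"y": 0.06,"z": -0.7,"spin": 0},
    {"x": 0,"y": 0.06,"z": -1.6,"spin": 0},
    {"x": 0,"y": 0.06,"z": -2.3,"spin": 0},
    {"x": 0,"y": 0.06,"z": -2.8,"spin": 0},
    {"x": 0,"y": 0.06,"z": -3.1,"spin": 0},
    {"x": 0,"y": 0.06,"z": -3.22,"spin": 0},
    {"x": 0,"y": 0.06,"z": -3.22,"spin": 0},
    {"x": 0,"y": 0.06,"z": -3.22,"spin": 0}
  ]
}}

```text
time: 14.72
ee_pos: [0.6788, 0.0159, 0.0232]
tcp_rot: [0.694, 0.72, 0.001, 0.001]
ft_force: [-0.4, -0.9, -0.4]
width: 0.0851
```

>>> {"op": "apply_moves", "data": {
  "increments": [
    {"x": 0,"y": 0,"z": 0,"spin": 0},
    {"x": 0,"y": 0,"z": 0,"spin": 0},
    {"x": 0,"y": 0,"z": 0,"spin": 0},
    {"x": 0,"y": 0,"z": 0,"spin": 0},
    {"x": 0,"y": 0,"z": 0,"spin": 0},
    {"x": 0,"y": 0,"z": 0,"spin": 0}
  ],
  "gripper": 50
}}

```text
time: 15.22
ee_pos: [0.6778, 0.0161, 0.0222]
tcp_rot: [0.694, 0.72, 0.0, 0.0]
ft_force: [-1.2, -0.2, 1.0]
width: 0.0554
```

Run:
```python
from h import *
st()
d=snap('wrist','w12')
d=snap('side','sd12')
cv2.imwrite('pics/sd12c.png',cv2.resize(cv2.imread('pics/sd12.png')[165:265,270:390],None,fx=6,fy=6,interpolation=cv2.INTER_CUBIC))
```

```text
t 15.22 tcp [0.6778 0.0161 0.0222] jaw 2.17 F [-1.2 -0.2  1. ] w 0.0554
```

View pics/sd12c.png

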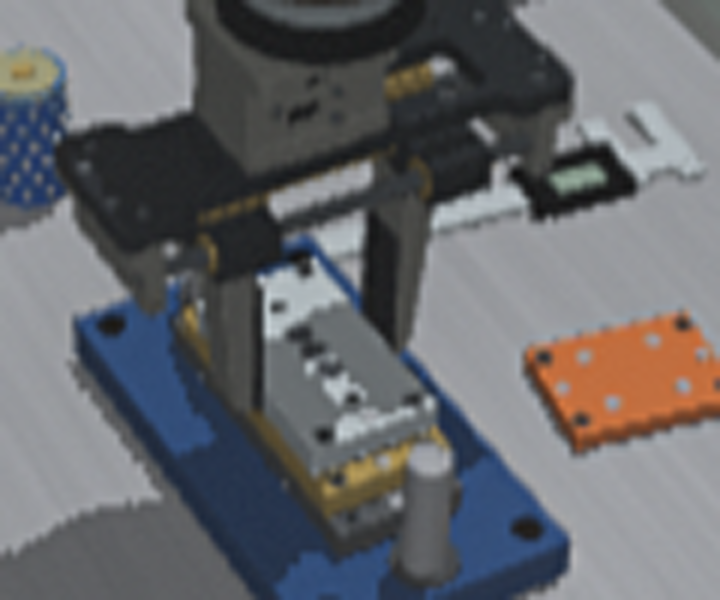

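>>> {"op": "apply_moves", "data": {
  "increments": [
    {"x": 0,"y": 0,"z": 0,"spin": 0},
    {"x": 0,"y": 0,"z": 0.1,"spin": 0},
    {"x": 0,"y": 0,"z": 0.3,"spin": 0},
    {"x": 0,"y": 0,"z": 0.6,"spin": 0},
    {"x": 0,"y": 0,"z": 1.0,"spin": 0},
    {"x": 0,"y": 0,"z": 1.5,"spin": 0},
    {"x": 0,"y": 0,"z": 2,"spin": 0},
    {"x": 0,"y": 0,"z": 2,"spin": 0}
  ],
  "squeeze": 45
}}

```text
time: 15.98
ee_pos: [0.6811, 0.0157, 0.0876]
tcp_rot: [0.694, 0.72, 0.003, 0.004]
ft_force: [1.3, -0.9, -4.6]
width: 0.0552
```

Run:
```python
from h import *
st()
d=snap('side','sd13')
cv2.imwrite('pics/sd13c.png',cv2.resize(cv2.imread('pics/sd13.png')[165:265,270:390],None,fx=6,fy=6,interpolation=cv2.INTER_CUBIC))
```

```text
t 15.98 tcp [0.6811 0.0157 0.0876] jaw 2.17 F [ 1.3 -0.9 -4.6] w 0.0552
```

View pics/sd13c.png

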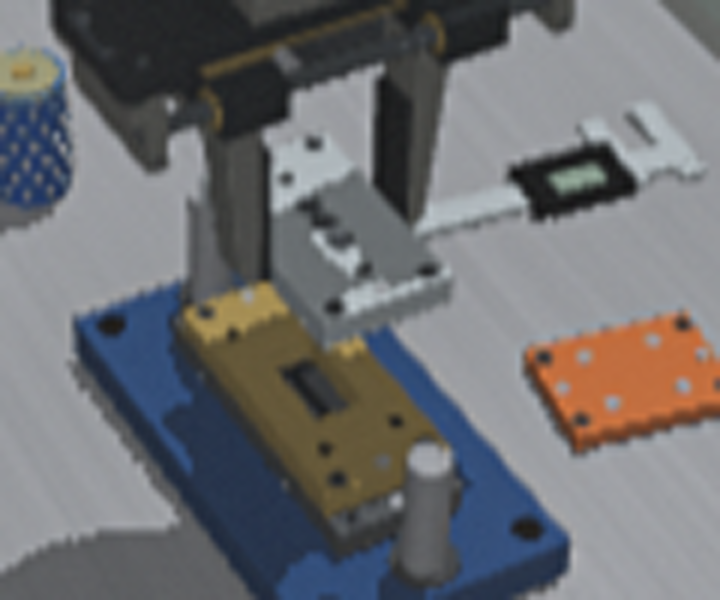

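>>> {"op": "apply_moves", "data": {
  "increments": [
    {"x": 0,"y": 0,"z": 0.6,"spin": 0},
    {"x": -0.5,"y": 0.25,"z": 1.4,"spin": 0.3},
    {"x": -1.5,"y": 0.75,"z": 1.9,"spin": 0.8},
    {"x": -2.6,"y": 1.3,"z": 2,"spin": 1.6},
    {"x": -3.7,"y": 1.85,"z": 2,"spin": 1.6},
    {"x": -4.8,"y": 2.4,"z": 2,"spin": 1.6},
    {"x": -5.9,"y": 2.95,"z": 2,"spin": 1.6},
    {"x": -6.7,"y": 3.35,"z": 2,"spin": 1.6}
  ]
}}

```text
time: 16.7
ee_pos: [0.4733, 0.1178, 0.1408]
tcp_rot: [0.641, 0.767, -0.001, -0.001]
ft_force: [-0.1, 0.9, -5.2]
width: 0.0556
```

>>> {"op": "apply_moves", "data": {
  "increments": [
    {"x": -0.5,"y": 0.25,"z": 0,"spin": 0},
    {"x": -0.8,"y": 0.4,"z": 0,"spin": 0},
    {"x": -0.9,"y": 0.45,"z": 0,"spin": 0},
    {"x": -0.9,"y": 0.45,"z": 0,"spin": 0},
    {"x": -0.9,"y": 0.45,"z": 0,"spin": 0}
  ]
}}

```text
time: 17.12
ee_pos: [0.4507, 0.1297, 0.1421]
tcp_rot: [0.642, 0.767, 0.0, 0.001]
ft_force: [0.0, -0.1, -6.1]
width: 0.0554
```

Run:
```python
from h import *
d=snap('wrist','w14')
go(.4495,.129,.0122,10)
```

```text
t 17.17 tcp [0.4508 0.1296 0.142 ] jaw 10.12 F [ 0.  -0.7 -4.7] w 0.0553
move units [-0.04 -0.02 -4.33] spin -0.02
```

View pics/w14.png

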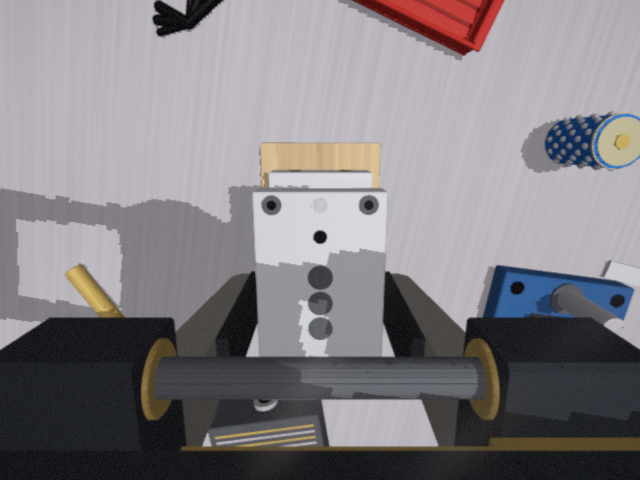

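Run:
```python
from h import *
d=dict(np.load('pics/w14.npz'))
def e(p,q,z,L,n):
    a=back(d,p,z);b=back(d,q,z);u=(b-a)[:2]/np.linalg.norm((b-a)[:2]);m=(a+b)[:2]/2
    print(n,np.linalg.norm(a-b).round(4),'c',m+L/2*np.array([u[1],-u[0]]),np.rad2deg(np.arctan2(u[1],u[0])))
e((261,143),(381,143),.008,.13,'board')
e((269,171),(371,171),.038,.086,'bars')
e((253,189),(386,189),.142+.0258+.014,.098,'plate')
```

```text
board 0.0994 c [0.45181715 0.13225823] 10.136792535395768
bars 0.0782 c [0.45076662 0.13336846] 10.136045327142233
plate 0.0543 c [0.45100453 0.13058949] 10.135551359734498
```

>>> {"op": "apply_moves", "data": {
  "increments": [
    {"x": 0,"y": 0.06,"z": -0.7,"spin": 0},
    {"x": 0,"y": 0.06,"z": -1.6,"spin": 0},
    {"x": 0,"y": 0.06,"z": -2.5,"spin": 0},
    {"x": 0,"y": 0.06,"z": -3.2,"spin": 0},
    {"x": 0,"y": 0.06,"z": -3.7,"spin": 0},
    {"x": 0,"y": 0.06,"z": -4,"spin": 0},
    {"x": 0,"y": 0.06,"z": -4.1,"spin": 0},
    {"x": 0,"y": 0.06,"z": -4.1,"spin": 0}
  ]
}}

```text
time: 17.83
ee_pos: [0.4501, 0.1316, 0.0186]
tcp_rot: [0.642, 0.767, -0.0, -0.0]
ft_force: [0.5, -0.8, -5.4]
width: 0.0553
```

>>> {"op": "apply_moves", "data": {
  "increments": [
    {"x": 0,"y": 0,"z": -0.03,"spin": 0},
    {"x": 0,"y": 0,"z": -0.07,"spin": 0},
    {"x": 0,"y": 0,"z": -0.11,"spin": 0},
    {"x": 0,"y": 0,"z": -0.15,"spin": 0},
    {"x": 0,"y": 0,"z": -0.18,"spin": 0},
    {"x": 0,"y": 0,"z": -0.19,"spin": 0},
    {"x": 0,"y": 0,"z": -0.19,"spin": 0}
  ]
}}

```text
time: 18.42
ee_pos: [0.4496, 0.1319, 0.0131]
tcp_rot: [0.642, 0.767, -0.0, -0.0]
ft_force: [0.0, 0.4, -5.2]
width: 0.0555
```

>>> {"op": "apply_moves", "data": {
  "increments": [
    {"x": 0,"y": 0,"z": -0.02,"spin": 0},
    {"x": 0,"y": 0,"z": -0.04,"spin": 0},
    {"x": 0,"y": 0,"z": -0.06,"spin": 0},
    {"x": 0,"y": 0,"z": -0.06,"spin": 0}
  ]
}}

```text
time: 18.75
ee_pos: [0.4499, 0.1319, 0.0122]
tcp_rot: [0.642, 0.767, -0.0, -0.0]
ft_force: [-4.1, -0.4, 4.7]
width: 0.0554
```

Run:
```python
from h import *
st()
d=snap('side','sd15')
cv2.imwrite('pics/sd15c.png',cv2.resize(cv2.imread('pics/sd15.png')[165:285,145:305],None,fx=5,fy=5,interpolation=cv2.INTER_CUBIC))
```

```text
t 18.75 tcp [0.4499 0.1319 0.0122] jaw 10.18 F [-4.1 -0.4  4.7] w 0.0554
```

View pics/sd15c.png

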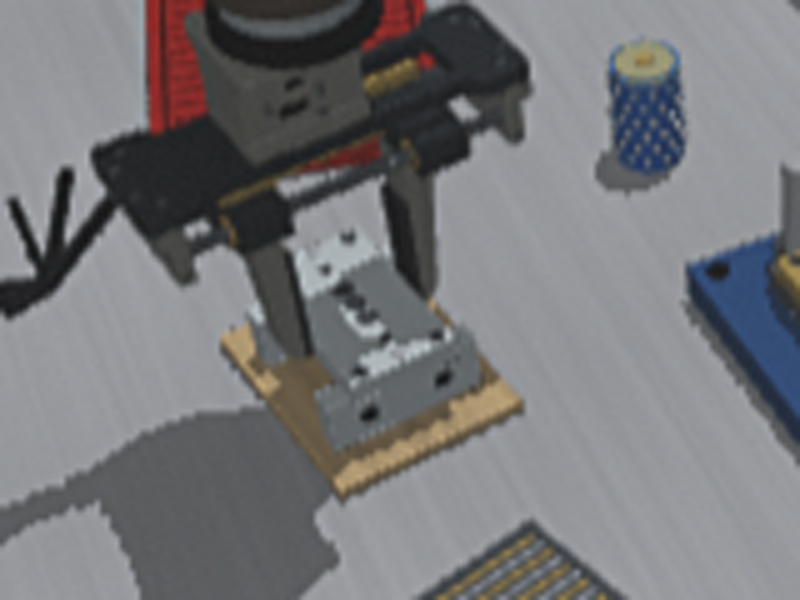

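The plate rests on both bars and contact is felt. I release and go back.

>>> {"op": "apply_moves", "data": {
  "increments": [
    {"x": 0,"y": 0,"z": 0,"spin": 0},
    {"x": 0,"y": 0,"z": 0,"spin": 0},
    {"x": 0,"y": 0,"z": 0,"spin": 0},
    {"x": 0,"y": 0,"z": 0,"spin": 0},
    {"x": 0,"y": 0,"z": 0.5,"spin": 0},
    {"x": 0,"y": 0,"z": 1.5,"spin": 0},
    {"x": 0,"y": 0,"z": 2.7,"spin": 0},
    {"x": 0,"y": 0,"z": 4,"spin": 0}
  ],
  "gripper": 85
}}

```text
time: 19.47
ee_pos: [0.4486, 0.1319, 0.1317]
tcp_rot: [0.642, 0.767, -0.001, -0.001]
ft_force: [-0.2, -0.9, 0.1]
width: 0.0849
```

Run:
```python
from h import *
d=snap('wrist','w16')
go(.678,.0165,.11,2.2)
```

```text
t 19.52 tcp [0.4547 0.1322 0.1409] jaw 10.18 F [4.1 1.2 4.9] w 0.0851
move units [ 7.44 -3.86 -1.03] spin -1.6
```

View pics/w16.png

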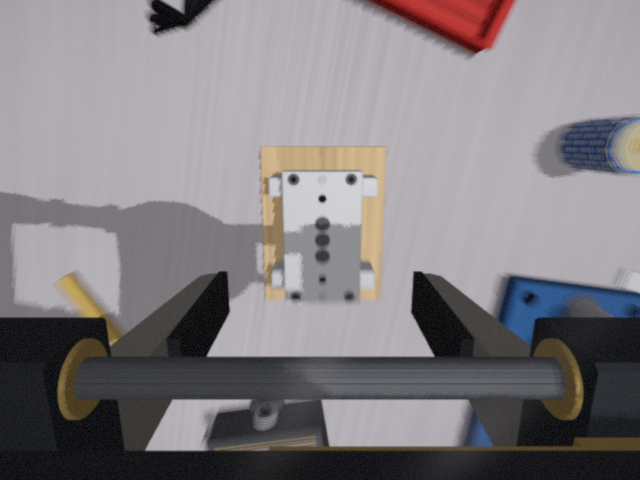

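>>> {"op": "apply_moves", "data": {
  "increments": [
    {"x": 0.5,"y": -0.25,"z": 0.3,"spin": -0.5},
    {"x": 1.5,"y": -0.75,"z": 0.3,"spin": -1},
    {"x": 2.7,"y": -1.35,"z": 0.3,"spin": -1.6},
    {"x": 3.9,"y": -1.95,"z": 0.3,"spin": -1.6},
    {"x": 5.1,"y": -2.6,"z": 0.3,"spin": -1.6},
    {"x": 6.2,"y": -3.15,"z": 0.2,"spin": -1.6},
    {"x": 7.1,"y": -3.6,"z": 0,"spin": -1.6},
    {"x": 7.5,"y": -3.82,"z": -0.3,"spin": -1.6}
  ]
}}

```text
time: 20.18
ee_pos: [0.6784, 0.0148, 0.1224]
tcp_rot: [0.694, 0.72, 0.001, 0.002]
ft_force: [0.1, 0.4, 0.6]
width: 0.0851
```

>>> {"op": "apply_moves", "data": {
  "increments": [
    {"x": 0.1,"y": -0.02,"z": -0.3,"spin": 0},
    {"x": 0.1,"y": -0.02,"z": -0.5,"spin": 0},
    {"x": 0.1,"y": -0.02,"z": -0.5,"spin": 0},
    {"x": 0.1,"y": -0.02,"z": -0.5,"spin": 0}
  ]
}}

```text
time: 20.52
ee_pos: [0.6764, 0.0177, 0.1068]
tcp_rot: [0.693, 0.721, -0.0, -0.001]
ft_force: [-0.0, 0.2, 0.1]
width: 0.0852
```

Run:
```python
from h import *
d=snap('wrist','w17')
go(.678,.016,.0103,2.2)
```

```text
t 20.57 tcp [0.677  0.0176 0.1076] jaw 2.22 F [-0.5  0.3  0.4] w 0.0849
move units [ 0.03 -0.05 -3.24] spin -0.0
```

View pics/w17.png

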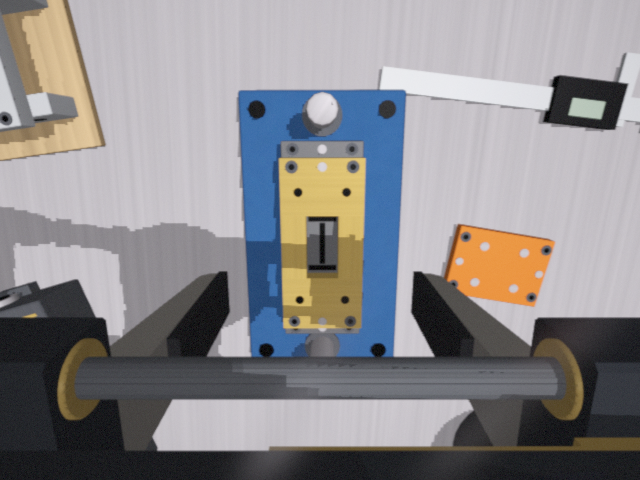

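>>> {"op": "apply_moves", "data": {
  "increments": [
    {"x": 0.03,"y": -0.05,"z": -0.7,"spin": 0},
    {"x": 0.03,"y": -0.05,"z": -1.6,"spin": 0},
    {"x": 0.03,"y": -0.05,"z": -2.3,"spin": 0},
    {"x": 0.03,"y": -0.05,"z": -2.8,"spin": 0},
    {"x": 0.03,"y": -0.05,"z": -3.1,"spin": 0},
    {"x": 0.03,"y": -0.05,"z": -3.24,"spin": 0},
    {"x": 0.03,"y": -0.05,"z": -3.24,"spin": 0},
    {"x": 0.03,"y": -0.05,"z": -3.24,"spin": 0}
  ]
}}

```text
time: 21.23
ee_pos: [0.6796, 0.0152, 0.0115]
tcp_rot: [0.694, 0.72, 0.001, 0.001]
ft_force: [1.0, -0.3, 0.0]
width: 0.085
```

>>> {"op": "apply_moves", "data": {
  "increments": [
    {"x": 0,"y": 0,"z": 0,"spin": 0},
    {"x": 0,"y": 0,"z": 0,"spin": 0},
    {"x": 0,"y": 0,"z": 0,"spin": 0},
    {"x": 0,"y": 0,"z": 0,"spin": 0},
    {"x": 0,"y": 0,"z": 0,"spin": 0},
    {"x": 0,"y": 0,"z": 0,"spin": 0}
  ],
  "gripper": 50
}}

```text
time: 21.73
ee_pos: [0.6784, 0.0151, 0.0105]
tcp_rot: [0.694, 0.72, -0.0, -0.0]
ft_force: [-2.7, -0.1, 2.5]
width: 0.0554
```

Run:
```python
from h import *
st()
```

```text
t 21.73 tcp [0.6784 0.0151 0.0105] jaw 2.17 F [-2.7 -0.1  2.5] w 0.0554
```

>>> {"op": "apply_moves", "data": {
  "increments": [
    {"x": 0,"y": 0,"z": 0,"spin": 0},
    {"x": 0,"y": 0,"z": 0.1,"spin": 0},
    {"x": 0,"y": 0,"z": 0.3,"spin": 0},
    {"x": 0,"y": 0,"z": 0.6,"spin": 0},
    {"x": 0,"y": 0,"z": 1.0,"spin": 0},
    {"x": 0,"y": 0,"z": 1.5,"spin": 0},
    {"x": 0,"y": 0,"z": 2,"spin": 0},
    {"x": 0,"y": 0,"z": 2.5,"spin": 0}
  ]
}}

```text
time: 22.4
ee_pos: [0.6792, 0.0151, 0.0876]
tcp_rot: [0.694, 0.72, 0.0, 0.001]
ft_force: [0.6, -0.4, -6.0]
width: 0.0555
```

Run:
```python
from h import *
st()
d=snap('side','sd18')
cv2.imwrite('pics/sd18c.png',cv2.resize(cv2.imread('pics/sd18.png')[165:265,270:390],None,fx=6,fy=6,interpolation=cv2.INTER_CUBIC))
```

```text
t 22.4 tcp [0.6792 0.0151 0.0876] jaw 2.17 F [ 0.6 -0.4 -6. ] w 0.0555
```

View pics/sd18c.png

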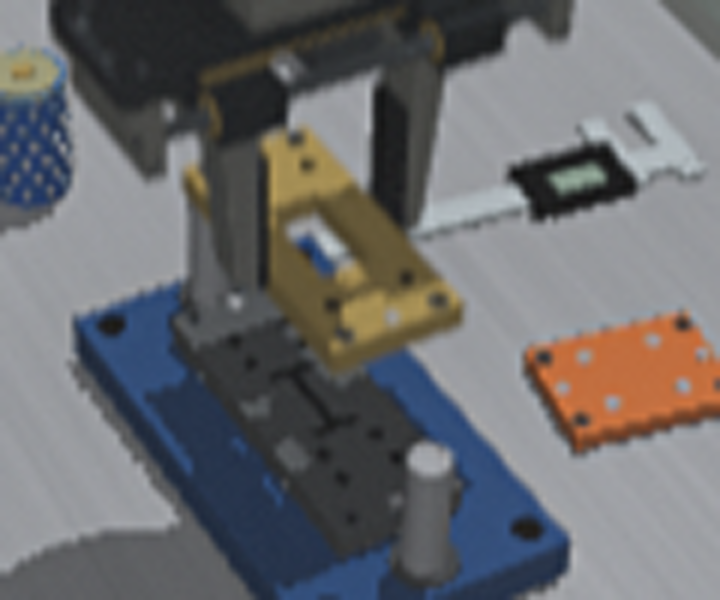

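>>> {"op": "apply_moves", "data": {
  "increments": [
    {"x": 0,"y": 0,"z": 0.8,"spin": 0},
    {"x": -0.4,"y": 0.6,"z": 1.7,"spin": -0.4},
    {"x": -1,"y": 1.7,"z": 2.1,"spin": -1.2},
    {"x": -1.6,"y": 2.9,"z": 2.1,"spin": -2.2},
    {"x": -2.2,"y": 4.1,"z": 2.1,"spin": -3.1},
    {"x": -2.8,"y": 5.3,"z": 2.1,"spin": -3.1},
    {"x": -3.4,"y": 6.5,"z": 2.1,"spin": -3.1},
    {"x": -4,"y": 7.7,"z": 2.1,"spin": -3.1}
  ]
}}

```text
time: 23.12
ee_pos: [0.5579, 0.2478, 0.1493]
tcp_rot: [0.784, 0.62, 0.001, 0.0]
ft_force: [1.3, 0.2, -5.6]
width: 0.0551
```

>>> {"op": "apply_moves", "data": {
  "increments": [
    {"x": -0.6,"y": 1.2,"z": 0,"spin": 0},
    {"x": -1.1,"y": 2.3,"z": 0,"spin": 0},
    {"x": -1.6,"y": 3.4,"z": 0,"spin": 0},
    {"x": -2,"y": 4.2,"z": 0,"spin": 0},
    {"x": -2.2,"y": 4.7,"z": 0,"spin": 0},
    {"x": -2.25,"y": 4.8,"z": 0,"spin": 0},
    {"x": -2.25,"y": 4.8,"z": 0,"spin": 0},
    {"x": -2.25,"y": 4.8,"z": 0,"spin": 0}
  ]
}}

```text
time: 23.78
ee_pos: [0.4917, 0.3897, 0.1487]
tcp_rot: [0.784, 0.62, 0.0, 0.0]
ft_force: [1.0, -0.6, -6.0]
width: 0.0552
```

Run:
```python
from h import *
d=snap('wrist','w19'); snap('top','t19')
go(.490,.390,-.0215,-13.5)
```

```text
t 23.88 tcp [0.4919 0.3891 0.1484] jaw -13.41 F [-0.5 -0.  -5.6] w 0.0553
move units [-0.06  0.03 -5.66] spin -0.02
```

View pics/w19.png

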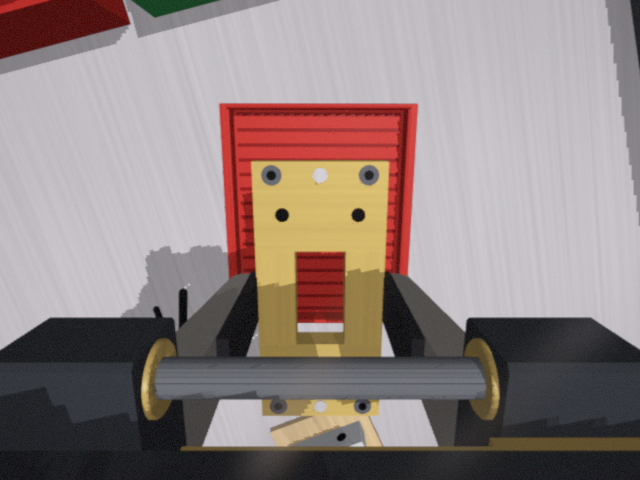

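View pics/t19.png

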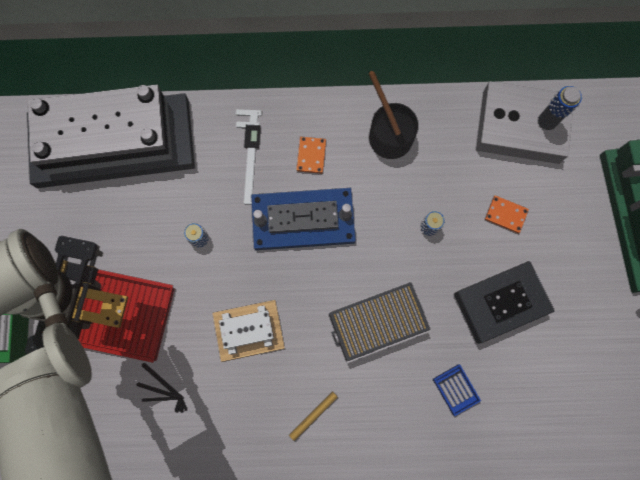

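Run:
```python
from fit import *
d=dict(np.load('pics/w19.npz'))
def e(p,q,z,L,n):
    a=back(d,p,z);b=back(d,q,z);u=(b-a)[:2]/np.linalg.norm((b-a)[:2]);m=(a+b)[:2]/2
    print(n,np.linalg.norm(a-b).round(4),'c',m+L/2*np.array([u[1],-u[0]]),np.rad2deg(np.arctan2(u[1],u[0])))
e((220,104),(417,104),.022,.19,'tray')
e((251,162),(388.5,162),.148+.0255+.012,.12,'plate')
a=cv2.imread('pics/t19.png')
cv2.imwrite('pics/t19c.png',cv2.resize(a[255:365,205:345],None,fx=5.5,fy=5.5,interpolation=cv2.INTER_CUBIC))
cv2.imwrite('pics/t19d.png',cv2.resize(a[255:350,445:565],None,fx=6,fy=6,interpolation=cv2.INTER_CUBIC))
```

```text
tray 0.1559 c [0.49121122 0.39237625] -13.34499827004873
plate 0.0562 c [0.49188662 0.39034197] -13.342208950220265
```

View pics/t19c.png

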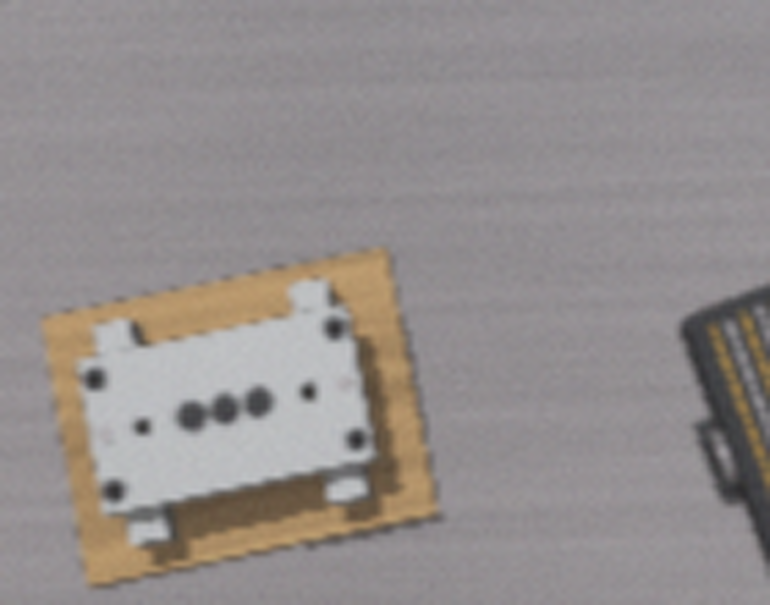

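View pics/t19d.png

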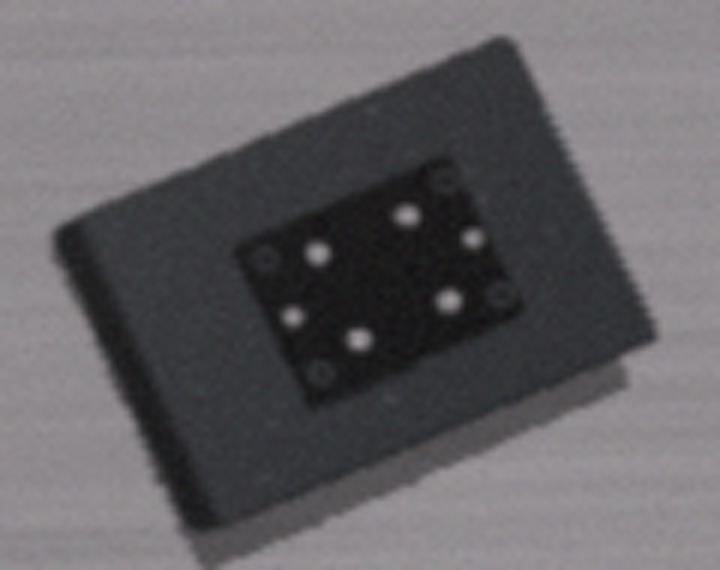

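>>> {"op": "apply_moves", "data": {
  "increments": [
    {"x": 0,"y": 0.05,"z": -0.8,"spin": 0},
    {"x": 0,"y": 0.05,"z": -1.9,"spin": 0},
    {"x": 0,"y": 0.05,"z": -3,"spin": 0},
    {"x": 0,"y": 0.05,"z": -4,"spin": 0},
    {"x": 0,"y": 0.05,"z": -4.7,"spin": 0},
    {"x": 0,"y": 0.05,"z": -5.15,"spin": 0},
    {"x": 0,"y": 0.05,"z": -5.35,"spin": 0},
    {"x": 0,"y": 0.05,"z": -5.35,"spin": 0}
  ]
}}

```text
time: 24.55
ee_pos: [0.4909, 0.3908, -0.0133]
tcp_rot: [0.785, 0.62, -0.001, -0.0]
ft_force: [0.5, 0.8, -5.7]
width: 0.0553
```

>>> {"op": "apply_moves", "data": {
  "increments": [
    {"x": 0,"y": 0,"z": -0.03,"spin": 0},
    {"x": 0,"y": 0,"z": -0.07,"spin": 0},
    {"x": 0,"y": 0,"z": -0.12,"spin": 0},
    {"x": 0,"y": 0,"z": -0.17,"spin": 0},
    {"x": 0,"y": 0,"z": -0.21,"spin": 0},
    {"x": 0,"y": 0,"z": -0.24,"spin": 0},
    {"x": 0,"y": 0,"z": -0.24,"spin": 0},
    {"x": 0,"y": 0,"z": -0.24,"spin": 0}
  ]
}}

```text
time: 25.22
ee_pos: [0.4911, 0.3917, -0.0196]
tcp_rot: [0.784, 0.62, -0.0, -0.0]
ft_force: [-0.5, -0.3, -5.5]
width: 0.0553
```

>>> {"op": "apply_moves", "data": {
  "increments": [
    {"x": 0,"y": 0,"z": -0.03,"spin": 0},
    {"x": 0,"y": 0,"z": -0.05,"spin": 0},
    {"x": 0,"y": 0,"z": -0.07,"spin": 0},
    {"x": 0,"y": 0,"z": -0.07,"spin": 0}
  ]
}}

```text
time: 25.55
ee_pos: [0.4911, 0.3917, -0.0215]
tcp_rot: [0.784, 0.62, -0.0, -0.0]
ft_force: [0.2, 0.1, -4.1]
width: 0.0551
```

>>> {"op": "apply_moves", "data": {
  "increments": [
    {"x": 0,"y": 0,"z": -0.02,"spin": 0},
    {"x": 0,"y": 0,"z": -0.04,"spin": 0},
    {"x": 0,"y": 0,"z": -0.05,"spin": 0},
    {"x": 0,"y": 0,"z": -0.05,"spin": 0}
  ]
}}

```text
time: 25.88
ee_pos: [0.4912, 0.3918, -0.0215]
tcp_rot: [0.784, 0.62, -0.0, 0.0]
ft_force: [-4.4, -2.9, 8.5]
width: 0.0554
```

Run:
```python
from h import *
st()
d=snap('side','sd20')
cv2.imwrite('pics/sd20c.png',cv2.resize(cv2.imread('pics/sd20.png')[110:230,125:285],None,fx=5,fy=5,interpolation=cv2.INTER_CUBIC))
```

```text
t 25.88 tcp [ 0.4912  0.3918 -0.0215] jaw -13.32 F [-4.4 -2.9  8.5] w 0.0554
```

View pics/sd20c.png

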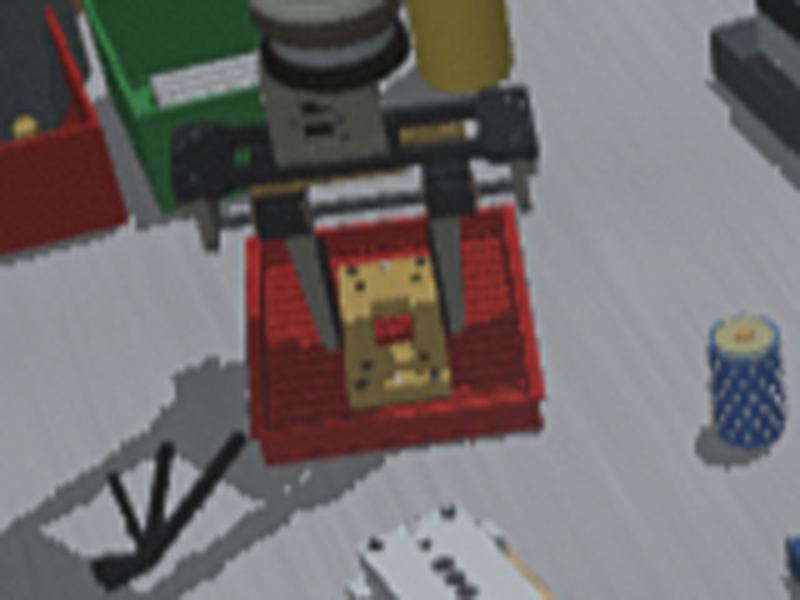

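>>> {"op": "apply_moves", "data": {
  "increments": [
    {"x": 0,"y": 0,"z": 0.03,"spin": 0},
    {"x": 0,"y": 0,"z": 0.03,"spin": 0},
    {"x": 0,"y": 0,"z": 0.03,"spin": 0},
    {"x": 0,"y": 0,"z": 0.03,"spin": 0},
    {"x": 0,"y": 0,"z": 0.5,"spin": 0},
    {"x": 0,"y": 0,"z": 1.5,"spin": 0},
    {"x": 0,"y": 0,"z": 2.8,"spin": 0},
    {"x": 0,"y": 0,"z": 4.1,"spin": 0}
  ],
  "gripper": 82
}}

```text
time: 26.6
ee_pos: [0.4905, 0.3913, 0.1014]
tcp_rot: [0.784, 0.62, -0.001, -0.0]
ft_force: [0.7, 0.9, 0.6]
width: 0.082
```

>>> {"op": "apply_moves", "data": {
  "increments": [
    {"x": 0.1,"y": -0.2,"z": 0.8,"spin": 0.3},
    {"x": 0.5,"y": -1,"z": 1.2,"spin": 1},
    {"x": 1.1,"y": -2.2,"z": 1.2,"spin": 2},
    {"x": 1.7,"y": -3.4,"z": 1.2,"spin": 3},
    {"x": 2.3,"y": -4.6,"z": 1.2,"spin": 3.1},
    {"x": 2.9,"y": -5.8,"z": 1.2,"spin": 3.1},
    {"x": 3.5,"y": -7,"z": 1.2,"spin": 3.1},
    {"x": 4.1,"y": -8.2,"z": 1.2,"spin": 3.1}
  ]
}}

```text
time: 27.27
ee_pos: [0.6151, 0.1439, 0.1373]
tcp_rot: [0.694, 0.72, 0.001, 0.001]
ft_force: [0.1, 0.0, 0.3]
width: 0.0819
```

Run:
```python
from h import *
go(.678,.016,.105,2.2)
```

```text
t 27.27 tcp [0.6151 0.1439 0.1373] jaw 2.17 F [0.1 0.  0.3] w 0.0819
move units [ 2.1  -4.26 -1.08] spin 0.01
```

>>> {"op": "apply_moves", "data": {
  "increments": [
    {"x": 0.6,"y": -1.2,"z": 0,"spin": 0},
    {"x": 1.1,"y": -2.3,"z": 0,"spin": 0},
    {"x": 1.6,"y": -3.3,"z": 0,"spin": 0},
    {"x": 2,"y": -4,"z": -0.3,"spin": 0},
    {"x": 2.13,"y": -4.3,"z": -0.7,"spin": 0},
    {"x": 2.13,"y": -4.32,"z": -1.05,"spin": 0},
    {"x": 2.13,"y": -4.32,"z": -1.05,"spin": 0},
    {"x": 2.13,"y": -4.32,"z": -1.05,"spin": 0}
  ]
}}

```text
time: 27.93
ee_pos: [0.6764, 0.018, 0.1029]
tcp_rot: [0.693, 0.721, -0.001, -0.002]
ft_force: [-0.7, -0.7, -0.4]
width: 0.0821
```

Run:
```python
from h import *
d=snap('wrist','w21')
go(.678,.016,-.002,2.2)
```

```text
t 27.98 tcp [0.6771 0.018  0.104 ] jaw 2.28 F [-0.8  1.1  0.1] w 0.0822
move units [ 0.03 -0.07 -3.53] spin -0.02
```

View pics/w21.png

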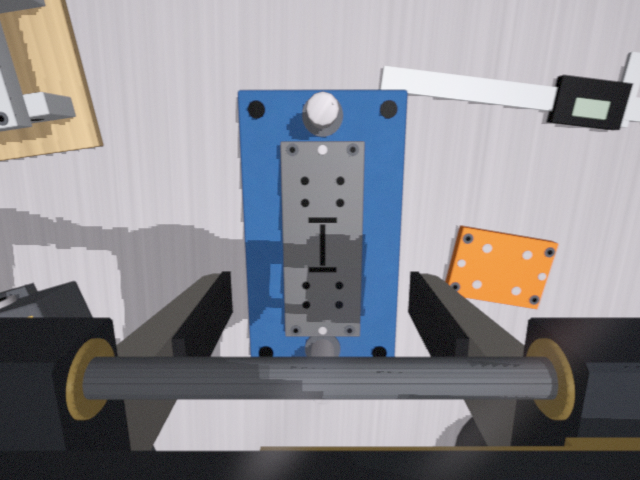

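>>> {"op": "apply_moves", "data": {
  "increments": [
    {"x": 0.03,"y": -0.06,"z": -0.7,"spin": 0},
    {"x": 0.03,"y": -0.06,"z": -1.6,"spin": 0},
    {"x": 0.03,"y": -0.06,"z": -2.3,"spin": 0},
    {"x": 0.03,"y": -0.06,"z": -2.8,"spin": 0},
    {"x": 0.03,"y": -0.06,"z": -3.1,"spin": 0},
    {"x": 0.03,"y": -0.06,"z": -3.3,"spin": 0},
    {"x": 0.03,"y": -0.06,"z": -3.45,"spin": 0},
    {"x": 0.03,"y": -0.06,"z": -3.5,"spin": 0}
  ]
}}

```text
time: 28.65
ee_pos: [0.6794, 0.0145, -0.0002]
tcp_rot: [0.693, 0.72, 0.0, 0.0]
ft_force: [0.1, 0.1, 0.4]
width: 0.0821
```

>>> {"op": "apply_moves", "data": {
  "increments": [
    {"x": 0,"y": 0,"z": 0,"spin": 0},
    {"x": 0,"y": 0,"z": 0,"spin": 0},
    {"x": 0,"y": 0,"z": 0,"spin": 0},
    {"x": 0,"y": 0,"z": 0,"spin": 0},
    {"x": 0,"y": 0,"z": 0,"spin": 0},
    {"x": 0,"y": 0,"z": 0,"spin": 0}
  ],
  "gripper": 50,
  "squeeze": 50
}}

```text
time: 29.15
ee_pos: [0.6785, 0.0142, -0.0001]
tcp_rot: [0.694, 0.72, -0.0, -0.0]
ft_force: [-4.9, -0.8, 5.8]
width: 0.0555
```

>>> {"op": "apply_moves", "data": {
  "increments": [
    {"x": 0,"y": 0,"z": 0.05,"spin": 0},
    {"x": 0,"y": 0,"z": 0.15,"spin": 0},
    {"x": 0,"y": 0,"z": 0.3,"spin": 0},
    {"x": 0,"y": 0,"z": 0.6,"spin": 0},
    {"x": 0,"y": 0,"z": 1.0,"spin": 0},
    {"x": 0,"y": 0,"z": 1.5,"spin": 0},
    {"x": 0,"y": 0,"z": 2.1,"spin": 0},
    {"x": 0,"y": 0,"z": 2.8,"spin": 0}
  ]
}}

```text
time: 29.82
ee_pos: [0.6787, 0.0144, 0.0848]
tcp_rot: [0.694, 0.72, -0.0, -0.0]
ft_force: [0.4, -0.8, -7.8]
width: 0.0553
```

Run:
```python
from h import *
st()
d=snap('side','sd22')
cv2.imwrite('pics/sd22c.png',cv2.resize(cv2.imread('pics/sd22.png')[165:265,270:390],None,fx=6,fy=6,interpolation=cv2.INTER_CUBIC))
```

```text
t 29.82 tcp [0.6787 0.0144 0.0848] jaw 2.17 F [ 0.4 -0.8 -7.8] w 0.0553
```

View pics/sd22c.png

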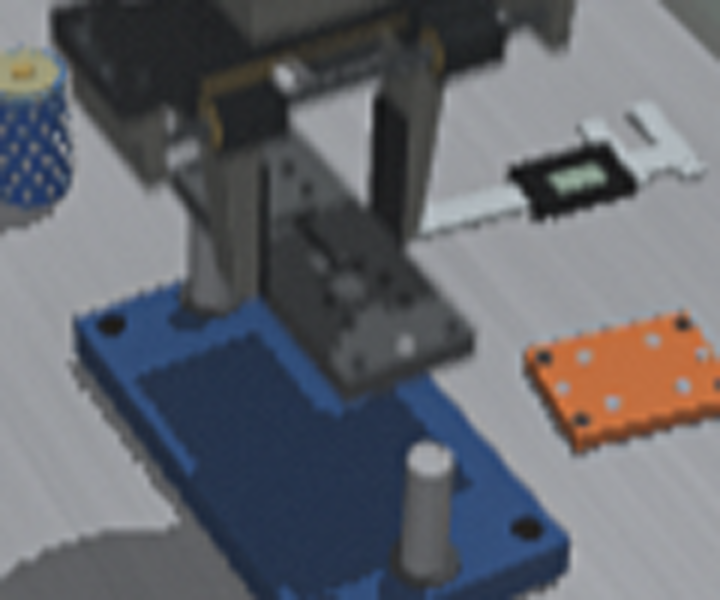

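>>> {"op": "apply_moves", "data": {
  "increments": [
    {"x": 0,"y": 0,"z": 0.8,"spin": 0},
    {"x": -0.4,"y": -0.3,"z": 1.5,"spin": 0.4},
    {"x": -1.3,"y": -0.9,"z": 1.9,"spin": 1.2},
    {"x": -2.4,"y": -1.6,"z": 2,"spin": 2.2},
    {"x": -3.5,"y": -2.3,"z": 2,"spin": 3.2},
    {"x": -4.6,"y": -3,"z": 2,"spin": 3.2},
    {"x": -5.7,"y": -3.75,"z": 2,"spin": 3.2},
    {"x": -6.6,"y": -4.35,"z": 2,"spin": 3.2}
  ]
}}

```text
time: 30.53
ee_pos: [0.479, -0.1173, 0.1441]
tcp_rot: [0.587, 0.81, -0.0, 0.001]
ft_force: [0.7, -0.5, -8.4]
width: 0.0552
```

>>> {"op": "apply_moves", "data": {
  "increments": [
    {"x": -0.4,"y": -0.25,"z": 0,"spin": 0},
    {"x": -0.65,"y": -0.42,"z": 0,"spin": 0},
    {"x": -0.75,"y": -0.5,"z": 0,"spin": 0},
    {"x": -0.75,"y": -0.5,"z": 0,"spin": 0},
    {"x": -0.75,"y": -0.5,"z": 0,"spin": 0},
    {"x": -0.75,"y": -0.5,"z": 0,"spin": 0}
  ]
}}

```text
time: 31.03
ee_pos: [0.4593, -0.1307, 0.1436]
tcp_rot: [0.586, 0.81, 0.0, 0.0]
ft_force: [0.2, 0.7, -7.8]
width: 0.0551
```

Run:
```python
from h import *
d=snap('wrist','w23')
go(.458,-.131,.0259,18.5)
```

```text
t 31.08 tcp [ 0.4592 -0.1307  0.1434] jaw 18.23 F [ 0.8 -1.3 -6.6] w 0.0553
move units [-0.04 -0.01 -3.92] spin 0.05
```

View pics/w23.png

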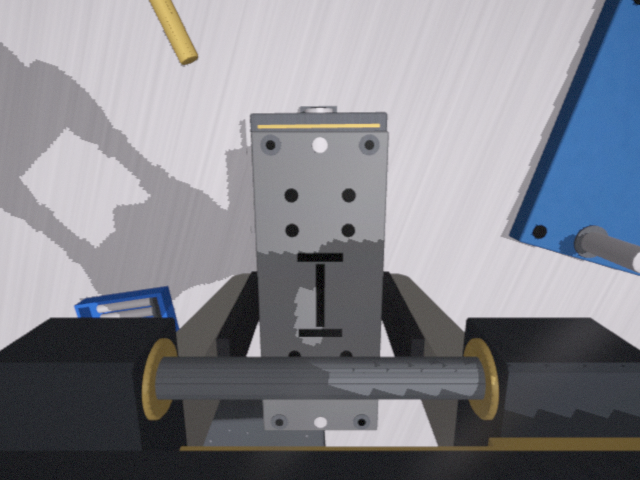

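Run:
```python
from fit import *
d=dict(np.load('pics/w23.npz'))
def e(p,q,z,L,n):
    a=back(d,p,z);b=back(d,q,z);u=(b-a)[:2]/np.linalg.norm((b-a)[:2]);m=(a+b)[:2]/2
    print(n,np.linalg.norm(a-b).round(4),'c',m+L/2*np.array([u[1],-u[0]]),np.rad2deg(np.arctan2(u[1],u[0])))
e((251.5,113.5),(386.5,113.5),.048,.175,'chuck')
e((251,132.5),(388,132.5),.1434+.0221+.014,.142,'plate')
print(fit(d,[(251,132.5),(388,132.5),(376.5,430),(264.5,430)],.1795,.142,.056))
```

```text
chuck 0.0972 c [ 0.45930431 -0.13014811] 18.219626872025298
plate 0.0553 c [ 0.45960599 -0.12953257] 18.2192814093188
([0.4596, -0.1289], np.float64(-71.6), 'rms mm', np.float64(0.5), 'edges', array([55., 55.]), array([141., 141.]))
```

>>> {"op": "apply_moves", "data": {
  "increments": [
    {"x": 0,"y": 0,"z": -0.7,"spin": 0},
    {"x": 0,"y": 0,"z": -1.6,"spin": 0},
    {"x": 0,"y": 0,"z": -2.4,"spin": 0},
    {"x": 0,"y": 0,"z": -3,"spin": 0},
    {"x": 0,"y": 0,"z": -3.4,"spin": 0},
    {"x": 0,"y": 0,"z": -3.6,"spin": 0},
    {"x": 0,"y": 0,"z": -3.7,"spin": 0},
    {"x": 0,"y": 0,"z": -3.7,"spin": 0}
  ]
}}

```text
time: 31.75
ee_pos: [0.4587, -0.131, 0.0322]
tcp_rot: [0.586, 0.81, 0.0, -0.0]
ft_force: [-0.7, -0.1, -8.0]
width: 0.0551
```

>>> {"op": "apply_moves", "data": {
  "increments": [
    {"x": 0,"y": 0,"z": -0.03,"spin": 0},
    {"x": 0,"y": 0,"z": -0.07,"spin": 0},
    {"x": 0,"y": 0,"z": -0.11,"spin": 0},
    {"x": 0,"y": 0,"z": -0.15,"spin": 0},
    {"x": 0,"y": 0,"z": -0.18,"spin": 0},
    {"x": 0,"y": 0,"z": -0.2,"spin": 0},
    {"x": 0,"y": 0,"z": -0.2,"spin": 0}
  ]
}}

```text
time: 32.33
ee_pos: [0.4583, -0.1311, 0.0262]
tcp_rot: [0.587, 0.81, -0.0, -0.0]
ft_force: [0.2, -0.8, -7.2]
width: 0.0554
```

>>> {"op": "apply_moves", "data": {
  "increments": [
    {"x": 0,"y": 0,"z": -0.02,"spin": 0},
    {"x": 0,"y": 0,"z": -0.04,"spin": 0},
    {"x": 0,"y": 0,"z": -0.05,"spin": 0},
    {"x": 0,"y": 0,"z": -0.05,"spin": 0}
  ]
}}

```text
time: 32.67
ee_pos: [0.4585, -0.1313, 0.0259]
tcp_rot: [0.586, 0.81, -0.0, -0.0]
ft_force: [-4.5, 2.9, 5.7]
width: 0.0552
```

Contact at the predicted height. Release, rise clear and check everything.

>>> {"op": "apply_moves", "data": {
  "increments": [
    {"x": 0,"y": 0,"z": 0.02,"spin": 0},
    {"x": 0,"y": 0,"z": 0.02,"spin": 0},
    {"x": 0,"y": 0,"z": 0.02,"spin": 0},
    {"x": 0,"y": 0,"z": 0.02,"spin": 0},
    {"x": 0,"y": 0,"z": 0.5,"spin": 0},
    {"x": 0,"y": 0,"z": 1.5,"spin": 0},
    {"x": 0,"y": 0,"z": 2.7,"spin": 0},
    {"x": 0,"y": 0,"z": 4,"spin": 0}
  ],
  "gripper": 85
}}

```text
time: 33.33
ee_pos: [0.4576, -0.1307, 0.1452]
tcp_rot: [0.587, 0.81, -0.0, -0.001]
ft_force: [0.2, 0.1, 0.6]
width: 0.0848
```

>>> {"op": "apply_moves", "data": {
  "increments": [
    {"x": -0.5,"y": 0,"z": 1,"spin": 0},
    {"x": -1.2,"y": 0,"z": 2,"spin": 0},
    {"x": -2,"y": 0,"z": 3,"spin": 0},
    {"x": -2.8,"y": 0,"z": 3.5,"spin": 0},
    {"x": -3,"y": 0,"z": 3.5,"spin": 0},
    {"x": -3,"y": 0,"z": 3.5,"spin": 0},
    {"x": -3,"y": 0,"z": 3.5,"spin": 0}
  ]
}}

```text
time: 33.92
ee_pos: [0.3686, -0.1311, 0.2487]
tcp_rot: [0.587, 0.81, 0.0, -0.0]
ft_force: [0.5, 0.7, 0.3]
width: 0.085
```

Run:
```python
from h import *
st()
d=snap('top','t24'); snap('side','sd24')
for c in('top','side'):
  for q in['backing_plate','punch_plate','stripper_plate','die_plate','granite_flat','parallels','wash_tray','magnet_chuck','cage_a']:
    print(c,q,[(np.round(r['position'],3).tolist(),round(r['score'],2)) for r in manip.tip_of(c,q)][:3])
```

```text
t 33.92 tcp [ 0.3686 -0.1311  0.2487] jaw 18.13 F [0.5 0.7 0.3] w 0.085
top backing_plate [([0.822, -0.008, 0.004], 0.97), ([0.678, -0.414, 0.002], 0.82), ([0.491, -0.381, 0.051], 0.55)]
top punch_plate [([0.45, 0.133, 0.035], 0.76), ([0.454, -0.129, 0.049], 0.7)]
top stripper_plate [([0.49, 0.391, 0.004], 0.83)]
top die_plate [([0.454, -0.127, 0.048], 0.61)]
top granite_flat [([0.492, -0.386, -0.002], 0.57)]
top parallels [([0.451, 0.13, 0.002], 0.78)]
top wash_tray [([0.496, 0.393, -0.002], 0.92)]
top magnet_chuck []
top cage_a [([0.639, 0.233, -0.0], 0.73), ([0.656, -0.25, -0.0], 0.72)]
side backing_plate [([0.489, -0.384, 0.049], 0.92), ([0.675, -0.416, 0.001], 0.76), ([0.821, -0.005, -0.003], 0.59)]
side punch_plate [([0.446, 0.13, 0.036], 0.87)]
side stripper_plate [([0.489, 0.388, 0.001], 0.62)]
side die_plate [([0.457, -0.132, 0.05], 0.63), ([0.489, -0.382, 0.049], 0.22)]
side granite_flat [([0.488, -0.383, -0.001], 0.79)]
side parallels [([0.453, 0.135, -0.004], 0.83)]
side wash_tray [([0.489, 0.395, -0.001], 0.63)]
side magnet_chuck [([0.46, -0.133, -0.003], 0.78)]
side cage_a [([0.654, -0.25, 0.003], 0.91), ([0.648, 0.228, 0.002], 0.77)]
```

View pics/t24.png

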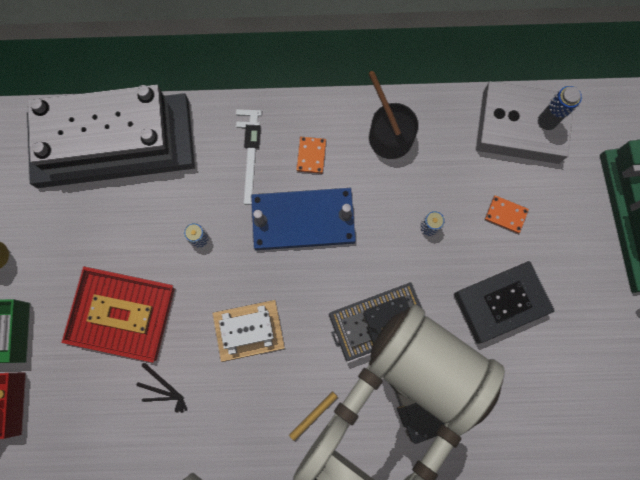

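View pics/sd24.png

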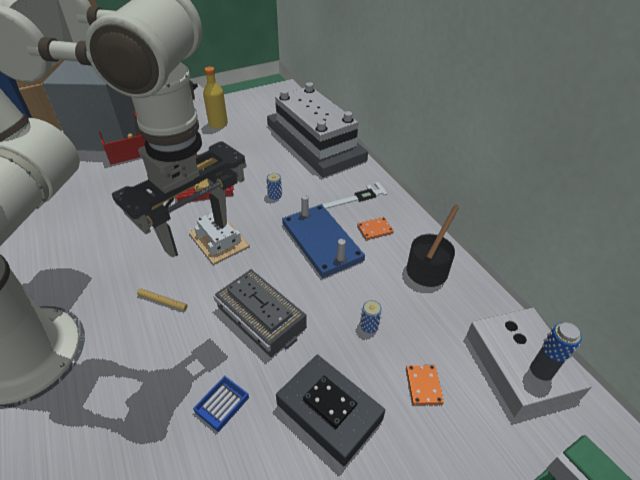

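The top view shows all four plates centred on their stations: stripper at px (119,314), punch at (246,329), die at about (370,325), backing at (508,301). The cages are unmoved at (196,234) and (432,222). One quick numeric check follows.

Run:
```python
import cv2,numpy as np
from h import *
d=dict(np.load('pics/t24.npz')); im=cv2.cvtColor(d['img'],cv2.COLOR_RGB2HSV)
def blob(m,x0,y0,x1,y1,z,n):
    k=np.zeros(m.shape,np.uint8);k[y0:y1,x0:x1]=(m[y0:y1,x0:x1]*255).astype(np.uint8)
    c=max(cv2.findContours(k,cv2.RETR_EXTERNAL,cv2.CHAIN_APPROX_NONE)[0],key=cv2.contourArea)
    P=np.array([back(d,p[0],z)[:2] for p in c],np.float32); r=cv2.minAreaRect(P*1000); print(n,np.round(r[0],1),np.round(r[1],1),round(r[2],1))
h,s,v=im[...,0],im[...,1],im[...,2]
blob((h>15)&(h<35)&(s>90)&(v>80),70,275,165,350,.016,'stripper')
blob((h<8)|(h>172)&(s>100),55,260,180,370,.022,'tray')
blob((s<60)&(v>135)&(im[...,0]>-1),216,305,280,352,.052,'punch')
blob((v<45),480,280,535,325,.06,'backing')
```

```text
stripper [490.3 390.3] [120.1  54.9] 76.8
tray [488.9 390.2] [203.6 163. ] 77.0
punch [455.1 132. ] [66.7 98.8] 10.0
backing [ 486.9 -380.7] [59.2 78.5] 21.6
```

```bash
python3 -c "
from h import *
print(manip.finish_job())"
```

```text
the job is handed in; nothing more can be done
None
```

I took the die apart, set each plate down at its station under force feedback, and handed the job in at about 35 s of robot time. No verdict was reported.

- **Plates:** In the last top and side views, the backing plate is on the granite, the punch plate across the parallels with its punches in the gap, the stripper plate in the wash tray and the die plate on the chuck. All look flat and in line with their places. Each plate touched down within about 1 mm of the height I predicted.
- **Centring:** My measurements from the pictures put each plate about 1 to 4 mm from the middle of its place.
    - **Punch plate:** its last top-view outline merged with the bars, so that figure rests on the wrist camera before lowering and on the networks' positions.
    - **Networks:** their readings differ by up to about 8 mm for the punch plate (side camera) and the stripper plate, against about 4 mm stated accuracy. Every other measure of those two agreed to within about 4 mm.
- **Cages:** Both stand upright where they were, to within the networks' few millimetres. The gripper was empty and clear of everything.
- **What went wrong:**
    - **First grip attempts:** the first two closed above the backing plate, because the real finger tips sit about 29 mm behind the reported TCP. The second rested lightly on the plate's top and moved nothing. I corrected for the offset from then on.
    - **Other slips:** one early approach turned the tool too far while clear of everything, and one move call was refused for missing keys. I fixed both.
    - **Side camera:** positions I worked out from it came out 2 to 7 mm lower in y than from the top camera, so I relied on the top and wrist views.

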